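Load the marking nest from the carousel and set out the reject tray

TASK

Lift the top tray off the pile and set it squarely on the green pad, then stand the red-topped reject from the carousel upright in one of its pockets. Load every brass housing from the carousel upright into the nest, one per V-seat (any seat), each pushed home until it touches both flanks and the back stop. Turn the carousel by its knob so that a housing stands at the open side of the guard before you lift it out; leave the black housing on the carousel and do not disturb the other trays or the things lying about.

Things in the scene. Friction and masses are not known exactly. Their poses are not given: they have to be found in the camera images.
- guard: fixed foot and yellow wire guard of the carousel; does not turn. Origin on the table on the carousel's axis; its -x points to the open window, roughly at the robot. Hoop of 9 mm wire, 105 mm from the axis, 106 mm above the table, over all but 60 degrees either side of -x: nothing under it can be lifted out. Wire posts stand 182 mm from the axis, 46 and 120 degrees either side of +x, with spokes to the hoop
- window (a point): deck point in the middle of the guard's open window, 100 mm from the axis, 30 mm above the table: a bay turned here faces the arm
- carousel: turning deck: aluminium disc 330 mm across, top 30 mm above the table; turns endlessly either way about its vertical axis with slight friction (0.1 N m) and stays where left. Origin on the axis at table height, turns with it. Five bays (black round inlays flush with the deck, no walls: housings slide if it is jerked) 100 mm from the axis, the first along its x, then every 72 degrees
- knob (a point): middle of the blue square knob on the carousel's axis, fixed to the deck: 32 x 32 mm, sides along the deck's x and y, from 96 to 130 mm above the table, on a 26 mm post: grip it and turn the deck
- reject: the reject: brass housing with a red top, 60 mm tall, 50 mm across, upright cylinder, about 0.25 kg; origin at the centre of its underside, z up its axis; starts standing on the carousel deck
- black: black housing, to be left alone, 60 mm tall, 50 mm across, upright cylinder, about 0.25 kg; origin at the centre of its underside, z up its axis; starts standing on the carousel deck
- nest: fixed steel nest of three V-seats side by side on the table, mouths to its -x. Origin on the table at the middle seat. Flanks at 45 degrees, 30 mm high, their front ends 5 mm in front of the line of seats; behind each seat a back stop 40 mm high. The grey sheet in front (to 125 mm) is flush with the table: a housing set down there slides on it
- pad: green pad, 126 x 166 mm, flush with the table, origin at its centre, x across the short side
- tray_top: top tray of the pile: black, open, 110 (x) x 150 (y) x 40 mm, walls and floor 5 mm, 0.2 kg, origin at the centre of its underside, lying loose on the rim of the next. A grey web 10 mm thick through the middle, all along x, top 38 mm above the underside, is its handle; it leaves two pockets 100 x 65 mm, centres 37.5 mm off the middle along y
- tray_mid: second tray of the pile, same shape, stays
- tray_low: lowest tray of the pile, same shape, stays
- screwdriver: screwdriver lying on the table, bystander
- solvent: closed bottle 60 mm across, 150 mm tall, bystander
- mug: blue mug, bystander
- wrench: wrench lying on the table, bystander
- mouse: black computer mouse, bystander
- brass1: brass housing to be marked (two or three of them are there), top brass with a dark bore, 60 mm tall, 50 mm across, upright cylinder, about 0.25 kg; origin at the centre of its underside, z up its axis; starts standing on the carousel deck
- brass2: brass housing to be marked (two or three of them are there), top brass with a dark bore, 60 mm tall, 50 mm across, upright cylinder, about 0.25 kg; origin at the centre of its underside, z up its axis; starts standing on the carousel deck
- brass3: brass housing to be marked (two or three of them are there), top brass with a dark bore, 60 mm tall, 50 mm across, upright cylinder, about 0.25 kg; origin at the centre of its underside, z up its axis; starts standing on the carousel deck
- seat0 (a point): point on the table where the axis of a housing stands when fully home in this V-seat, touching both flanks and the back stop; seats are 95 mm apart along the nest's y
- seat1 (a point): point on the table where the axis of a housing stands when fully home in this V-seat, touching both flanks and the back stop; seats are 95 mm apart along the nest's y
- seat2 (a point): point on the table where the axis of a housing stands when fully home in this V-seat, touching both flanks and the back stop; seats are 95 mm apart along the nest's y

How it is judged:
By the outcome, as a careful person would: the job done as asked, in the order asked, and still so for the second after the job is handed in, with the robot touching nothing.
Of brass1, brass2, brass3 only 2 to 3 are there at a start; the rules pass over those that are not, and their reading is None.
At some moment in a run one of brass1, brass2, brass3 may be knocked a few centimetres aside while the robot is not near it.
It also fails if it takes over 210 s, if anything falls off the work surface, if the arm or the gripper's body presses on something with over 40 N, if the wrist force passes 120 N, or if a joint passes its speed limit or range.

ROBOT

A 7-joint arm with a two-finger parallel gripper is mounted at the origin on the work surface. World frame = base frame: x ahead of the robot, y to its left, z up, the work surface at z = 0. Lengths are in m, angles in rad, forces in N, time in s.
With the tool pointing down it reaches from about 0.4 to 0.925 m from the base axis. Payload 4.1 kg.
Tool frame: the origin (TCP) lies at the very end of the fingers, on their centre line; the grasp point (between the pads) lies 19 mm behind it; z points along the fingers, y is the line along which they close (so a half turn about z gives the same grasp; the last joint's range is limited). The gripper opens to 85 mm and grips with 20 to 120 N. Pads are 22 mm wide; open, the fingers measure 114 mm over their backs; the gripper's body (76 mm by 85 mm) begins 54 mm behind the grasp point. The pads swing forward as they close: fully open they stand 13 mm farther back than shut.
Start: joints at [-1.383, 0.398, 0.045, 1.537, -0.019, 1.207, -0.051], TCP at [0.184, 0.623, 0.231] pointing down, gripper open.
Joint ranges: [-2.82, 2.82], [-0.49, 2.23], [-1.37, 1.46], [0, 2.46], [-1.36, 4.5], [0.23, 2], [-2.94, 2.94]. Speed limits (rad/s): [2.57, 2.57, 3.14, 3.14, 3.14, 3.14, 3.14].

INTERFACE

Orientations are given as a rotation vector (axis times angle).
In Python, from cell import robot, snapshot, trace, tip_of gives the robot as it stands. The module is installed in compiled form; this text tells all that it offers.
- The arm moves only by the shell command python3 -m handwheel 'ROWS' [FORCE]. ROWS is a JSON object of lists of equal length, an entry for each row: "translation": the shift along the tool's x, y, z in m, a list of three; "rot": the turn, a rotation vector about the tool's x, y, z in degrees, a list of three; "fingers": the finger opening in m, from 0 to 0.0854. In form: {"translation": [[x, y, z], ...], "rot": [[wx, wy, wz], ...], "fingers": [fingers, ...]}. A call has 1 to 8 rows; each row shifts and turns the commanded pose from where the row before left it, along the tool's axes as they then stand; what a row does not reach is not made up. A row lasts 1/10 s, in which the tool goes at most 50 mm and 8.59 degrees, less where a joint would pass 70% of its speed; a pose out of reach is approached as far as the arm can. A call is refused whole if a number of a shift passes 0.05 or a number of a turn 8.59, either way. A call with a gripper value outside its range is refused whole. The fingers move at their own pace and stop on an object; FORCE is the grip in N (left out, the last holds). Time passes only in rows, so rows that do not move let the fingers close. It gives the time, the measured TCP pose, the force, the opening and the grip force at its end, in the units of the state.
- robot.get_state(): the state, without advancing time (a new reading comes with each control period).
- snapshot(name): name is "side" or "top"; returns a dict with "img" (420x560x3 uint8, red, green, blue), "mtx" (3x3 intrinsics, pixels), "R" (3x3) and "t" (3): a world point X has camera coordinates R X + t. Camera axes: x right, y down, z forward; pixel columns grow to the right and rows downward; lengths in m; the calibration is good to about 2 mm. A picture is of the moment at which its call begins. There is no depth.
- robot.finish_job(): hands the job in; it is judged then, once.
Trained networks look in the newest picture that a camera, given by its name, has taken for a name from the list of things; names that differ only in an ending like _2 or _b are one class to them, and where a whole thing is asked for, a point or a joint stands for the part that bears it (a point fixed in the world has none). Each returns a list of dicts, best first, with "conf" (0 to 1); they miss things now and then, are a little off and sometimes report something else, mostly with a low value. They report only what shows in the picture. A call takes as long as a camera call.
- trace(camera, name): "region" (420x560 bool, what is visible of it) and "point" ([column, row] in pixels, amid what is visible of it).
- tip_of(camera, name): "point" ([column, row] in pixels: a listed point, or the origin of a listed thing).
The state is a dict: "time_s": time; "joints": joint angles; "dq": joint speeds; "tau": joint torques, N m; "tcp_pos": TCP position; "tool_rot": TCP orientation; "contact_force": force on the tool from outside, world axes, zero at the start; "torque": the same for the moment, N m; "width": finger opening in m; "grasp_force": force on a finger pad.
Only numpy, scipy, OpenCV 4.12 (cv2) and the standard library are available. Lean on these libraries where they do the work, as an engineer would, in place of code of your own. Each camera call takes 0.05 s, during which the arm holds its last target. There are 200 camera calls.

## Working session

There is one attempt and no reset: what is moved stays moved. The work goes in short steps, Python scripts to look and compute and a shell command to move; the robot and the scene stay as the last step left them, time stands still between calls to the robot, and variables do not carry over. Pictures are saved under pics/ and viewed, at most 14 in all, crops included, and the job is handed in when it is done.

```bash
mkdir -p pics
cat > h.py <<'E'
import numpy as np, cv2
from cell import robot, snapshot, trace, tip_of
from scipy.spatial.transform import Rotation as Rn
def w(s,p,z):
    d=s["R"].T@np.linalg.inv(s["mtx"])@np.array([p[0],p[1],1.]); c=-s["R"].T@s["t"]
    return c+d*(z-c[2])/d[2]
def px(s,X):
    q=s["mtx"]@(s["R"]@np.array(X)+s["t"]); return q[:2]/q[2]
def st():
    s=robot.get_state(); print(round(s["time_s"],2),np.round(s["tcp_pos"],4),np.round(s["tool_rot"],3),np.round(s["joints"],2),np.round(s["contact_force"],1),round(s["width"],4),s["grasp_force"]); return s
def go(x,y,z,yaw=None):
    """print shift in tool axes to reach x,y,z ; yaw of tool y axis in world deg"""
    s=robot.get_state(); R=Rn.from_rotvec(s["tool_rot"]).as_matrix()
    print("shift",np.round(R.T@(np.array([x,y,z])-s["tcp_pos"]),4))
    print("toolx",np.round(R[:,0],3),"tooly yaw",np.degrees(np.arctan2(R[1,1],R[0,1])).round(2),"z",np.round(R[:,2],3))
E
python3 - <<'E'
from h import *
S={}
for c in("top","side"):
    S[c]=snapshot(c); cv2.imwrite(f"pics/{c}0.png",S[c]["img"][:,:,::-1]); print(c,-S[c]["R"].T@S[c]["t"])
st()
H=dict(guard=0,window=.03,carousel=0,knob=.113,reject=.03,black=.03,nest=0,pad=0,tray_top=.07,tray_mid=.035,tray_low=0,brass1=.03,seat0=0,seat1=0,seat2=0,solvent=0,mug=0,screwdriver=0,wrench=0,mouse=0)
for n,z in H.items():
  for c in S:
    for d in tip_of(c,n)[:4]:
        print(n,c,np.round(d["point"]),round(d["conf"],2),np.round(w(S[c],d["point"],z),3))
E
```

```text
top [ 0.42707702 -0.02150335  1.25994538]
side [0.45820052 1.31338482 1.02619208]
0.1 [0.1837 0.6229 0.2304] [-4.490e-01 -3.109e+00  3.000e-03] [-1.38  0.4   0.05  1.54 -0.02  1.21 -0.05] [-0.6  0.5 -0.3] 0.0853 0.0
guard top [201. 257.] 0.67 [0.46  0.214 0.   ]
guard top [284. 179.] 0.31 [ 0.686 -0.019  0.   ]
guard side [282. 294.] 0.57 [0.52  0.302 0.   ]
guard side [212. 268.] 0.33 [0.732 0.215 0.   ]
window top [317. 185.] 0.28 [ 0.663 -0.112  0.03 ]
carousel top [174. 239.] 0.81 [0.51  0.293 0.   ]
carousel top [156. 203.] 0.19 [0.613 0.348 0.   ]
carousel side [281. 294.] 0.72 [0.522 0.301 0.   ]
carousel side [321. 290.] 0.5 [0.412 0.273 0.   ]
knob top [164. 237.] 0.93 [0.509 0.291 0.113]
knob top [263. 270.] 0.24 [0.426 0.033 0.113]
reject top [200. 258.] 0.88 [0.457 0.212 0.03 ]
reject side [305. 266.] 0.95 [0.463 0.212 0.03 ]
reject side [213. 230.] 0.15 [0.753 0.076 0.03 ]
black top [316. 184.] 0.71 [ 0.667 -0.111  0.03 ]
black top [157. 204.] 0.55 [0.607 0.336 0.03 ]
black side [248. 292.] 0.85 [0.609 0.333 0.03 ]
black side [248. 202.] 0.72 [ 0.668 -0.086  0.03 ]
black
[... 1900 characters left out ...]
]
solvent top [208. 157.] 0.74 [0.749 0.203 0.   ]
solvent top [176. 236.] 0.64 [0.521 0.288 0.   ]
solvent side [212. 267.] 0.57 [0.731 0.211 0.   ]
mug top [409. 278.] 0.66 [ 0.404 -0.373  0.   ]
mug top [318. 186.] 0.19 [ 0.666 -0.117  0.   ]
mug side [327. 171.] 0.7 [ 0.404 -0.362  0.   ]
screwdriver top [263. 270.] 0.49 [0.424 0.038 0.   ]
screwdriver side [318. 233.] 0.56 [0.428 0.019 0.   ]
wrench top [263. 152.] 0.58 [ 0.765  0.042 -0.   ]
wrench side [211. 228.] 0.51 [0.772 0.032 0.   ]
mouse top [452. 300.] 0.79 [ 0.345 -0.49   0.   ]
mouse side [253. 204.] 0.67 [ 0.655 -0.112  0.   ]
mouse side [339. 154.] 0.45 [ 0.357 -0.494  0.   ]
mouse side [304. 266.] 0.25 [0.465 0.179 0.   ]
```

View pics/top0.png

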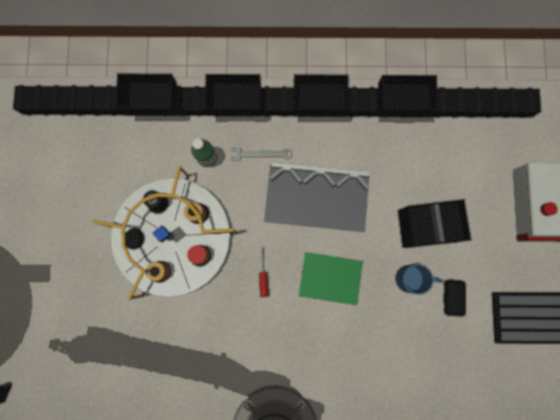

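View pics/side0.png

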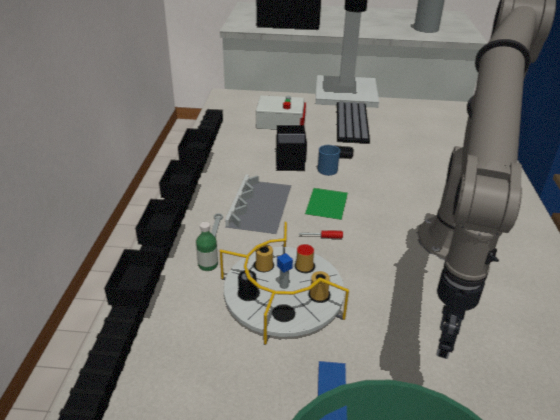

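Run:
```python
from h import *
from scipy.optimize import minimize
S={c:snapshot(c) for c in("top","side")}
def box(S,p,lx,ly,z0,z1):
    x,y,a=p; c,s=np.cos(a),np.sin(a)
    P=[px(S,[x+c*u-s*v,y+s*u+c*v,z]) for u in(-lx/2,lx/2) for v in(-ly/2,ly/2) for z in(z0,z1)]
    m=np.zeros((420,560),np.uint8); h=cv2.convexHull(np.float32(P)); cv2.fillPoly(m,[np.int32(np.round(h*16))],1,shift=4); return m>0
def fit(name,p0,lx,ly,z0,z1):
    M={}
    for c in S:
        t=trace(c,name)
        if t: M[c]=t[0]["region"]; print(name,c,t[0]["conf"],M[c].sum(),np.round(t[0]["point"]))
    f=lambda p:sum((box(S[c],p,lx,ly,z0,z1)^M[c]).sum()/M[c].sum() for c in M)
    r=minimize(f,p0,method="Nelder-Mead",options=dict(initial_simplex=np.array(p0)+np.array([[0,0,0],[.02,0,0],[0,.02,0],[0,0,.15]])))
    print(name,np.round(r.x[:2],4),np.degrees(r.x[2]).round(1),round(r.fun,3))
fit("pad",[.41,-.15,-.16],.126,.166,0,0.0005)
fit("tray_top",[.553,-.424,.17],.11,.15,.08,.12)
fit("tray_top",[.553,-.424,.17],.11,.15,.07,.11)
for c in S:
    hsv=cv2.cvtColor(S[c]["img"],cv2.COLOR_RGB2HSV); m=cv2.inRange(hsv,(105,150,60),(125,255,255)); 
    n,l,s,ce=cv2.connectedComponentsWithStats(m)
    for i in range(1,n):
        if s[i,4]>40: print("blue",c,ce[i],s[i],w(S[c],ce[i],.125))
P=np.array([[.460,.212],[.5805,.222],[.4265,.3155],[.608,.3345]])
r=minimize(lambda q:min(sum(min(np.sum((p-q[:2]-.1*np.array([np.cos(q[2]+k*2*np.pi/5),np.sin(q[2]+k*2*np.pi/5)]))**2) for k in range(5)) for p in P) for _ in [0]),[.515,.29,np.radians(-126)],method="Nelder-Mead")
print(r.x[:2],np.degrees(r.x[2]),np.sqrt(r.fun/4))
im=S["top"]["img"][:,:,::-1]
a=cv2.resize(im[160:310,90:250],None,fx=5,fy=5,interpolation=cv2.INTER_CUBIC)[:600]
cv2.imwrite("pics/car.png",a)
b=cv2.resize(im[150:310,260:480],None,fx=3.6,fy=3.6,interpolation=cv2.INTER_CUBIC); cv2.imwrite("pics/right.png",b)
```

```text
pad top 0.91 2633 [330. 277.]
pad side 0.69 951 [325. 204.]
pad [ 0.402  -0.1515] -6.4 0.16
tray_top top 0.73 2751 [439. 222.]
tray_top side 0.73 2658 [256. 206.]
tray_top [ 0.5488 -0.4222] 6.3 1.36
tray_top top 0.73 2751 [439. 222.]
tray_top side 0.73 2658 [256. 206.]
tray_top [ 0.5516 -0.4251] 5.4 1.353
blue top [161.47457627 233.48305085] [155 227  15  13 118] [0.51653467 0.29377755 0.125     ]
blue side [551.94420601 186.5851216 ] [540 144  20  71 699] [-0.31859358 -0.1470772   0.125     ]
blue side [284.40909091 262.36363636] [278 254  14  18 198] [0.51568339 0.30946855 0.125     ]
blue side [330.44712991 375.83383686] [319 362  26  33 662] [0.39424431 0.64474349 0.125     ]
blue side [336.17412935 414.76616915] [320 406  27  14 201] [0.38285578 0.73123704 0.125     ]
[0.51687849 0.29592949] -121.71057558729532 0.004792034649903467
```

View pics/car.png

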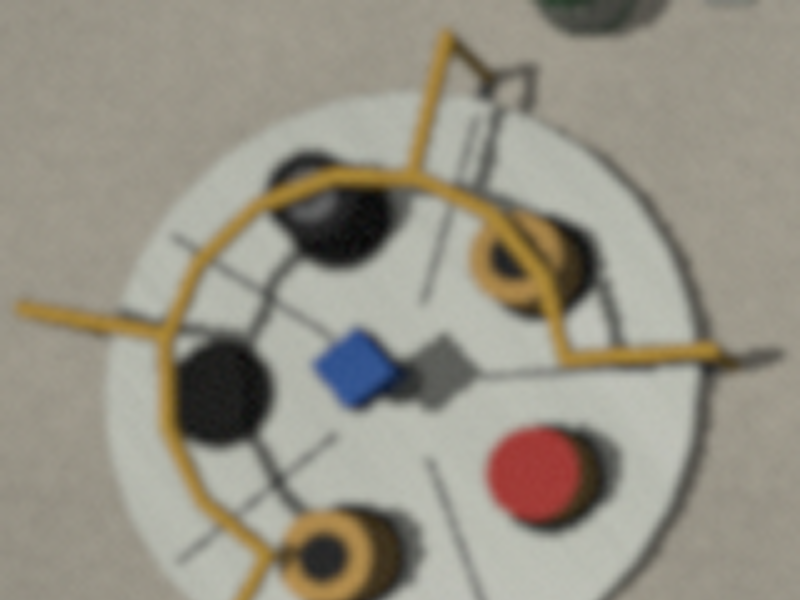

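View pics/right.png

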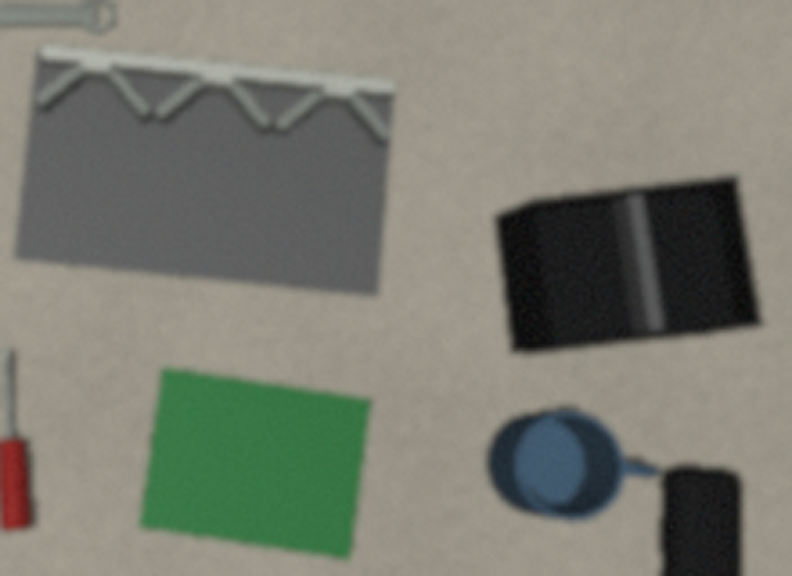

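Run:
```python
from h import *
from scipy.optimize import minimize
s=snapshot("top")
A=lambda p,z:w(s,[p[0]/5+90,p[1]/5+160],z)[:2]
B=lambda p,z:w(s,[p[0]/3.6+260,p[1]/3.6+150],z)[:2]
an=lambda v:np.degrees(np.arctan2(v[1],v[0])).round(1)
c=np.array([.5165,.295])
Q=[((222,390),.03),((536,475),.09),((325,557),.09),((522,262),.09)]
P=np.array([A(*q) for q in Q])
r=minimize(lambda q:sum(min(np.sum((p-q[:2]-.1*np.array([np.cos(q[2]+k*2*np.pi/5),np.sin(q[2]+k*2*np.pi/5)]))**2) for k in range(5)) for p in P),[*c,np.radians(-126)],method="Nelder-Mead")
print("deck",P.round(4),r.x[:2],np.degrees(r.x[2]),np.sqrt(r.fun/4)); c=r.x[:2]
for p in P: print("bay",an(p-c),np.linalg.norm(p-c))
for p,d in [((415,180),-46),((165,332),46),((270,553),120),((567,358),-120)]:
    v=A(p,.106)-c; print("hoop",an(v),np.linalg.norm(v).round(3),"guard x",an(v)-d)
for p,d in [((447,37),-46),((22,308),46),((715,350),-120)]:
    v=A(p,.106)-c; print("post",an(v),np.linalg.norm(v).round(3),"guard x",an(v)-d)
K=[A(p,.13) for p in [(360,328),(400,370),(358,410),(315,368)]]; print("knob",np.mean(K,0),an(K[1]-K[0]),an(K[2]-K[1]),an(K[2]-K[3]),an(K[3]-K[0]))
K=[B(p,0) for p in [(163,370),(371,401),(350,558),(142,527)]]; print("pad",np.mean(K,0),an(K[0]-K[1]),an(K[3]-K[2]),an(K[0]-K[3])-0,an(K[1]-K[2]),np.linalg.norm(K[0]-K[1]),np.linalg.norm(K[0]-K[3]))
a,b=B((638,195),.118),B((657,330),.118); print("web",a,b,(a+b)/2,an(a-b),np.linalg.norm(a-b))
a,b=B((737,178),.12),B((760,323),.12); t=an(a-b); v=np.array([-np.sin(np.radians(t)),np.cos(np.radians(t))]);print("tray edge",t,np.linalg.norm(a-b),"centre",(a+b)/2+.075*v)
a,b=B((15,260),0),B((378,295),0); y=(a-b)/np.linalg.norm(a-b); x=np.array([y[1],-y[0]]); print("nest yaw",an(x),"len",np.linalg.norm(a-b),"seat1",(a+b)/2+.125*x)
K=[B(p,.03) for p in [(98,66),(219,78),(340,92)]];print("Vapex?",K)
K=[B(p,.03) for p in [(148,113),(158,113),(268,126),(280,126),(40,105),(386,135)]];print("flank ends",K)
st()
```

```text
deck [[0.511  0.3948]
 [0.4632 0.2073]
 [0.4199 0.3163]
 [0.576  0.2183]] [0.51576725 0.29338392] -122.3561904244286 0.0027207269216778253
bay 92.7 0.1015113883526497
bay -121.4 0.10083539864095227
bay 166.6 0.09858109635891761
bay -51.3 0.09626947522228331
hoop -11.5 0.103 guard x 34.5
hoop 79.3 0.109 guard x 33.3
hoop 153.5 0.105 guard x 33.5
hoop -85.7 0.104 guard x 34.3
post -11.0 0.182 guard x 35.0
post 79.9 0.185 guard x 33.900000000000006
post -86.0 0.181 guard x 34.0
knob [0.51535773 0.29190833] -135.1 134.9 -133.0 133.0
pad [ 0.40186098 -0.15366   ] 81.9 82.0 -7.6 -8.6 0.16473467765850341 0.12264935414965877
web [ 0.59776429 -0.4184177 ] [ 0.50031255 -0.42825997] [ 0.54903842 -0.42333883] 5.8 0.09794749120460271
tray edge 6.3 0.10531893480349919 centre [ 0.54973105 -0.42092352]
nest yaw -5.2 len 0.2885754334368204 seat1 [ 0.67178101 -0.11841154]
Vapex? [array([ 0.71096385, -0.02826798]), array([ 0.70189532, -0.12339063]), array([ 0.69124507, -0.21829681])]
flank ends [array([ 0.67358434, -0.06763436]), array([ 0.67363073, -0.07546923]), array([ 0.66378846, -0.16156112]), array([ 0.6638441 , -0.17095234]), array([0.67946478, 0.01704724]), array([ 0.65718112, -0.2537762 ])]
2.55 [0.1838 0.6235 0.2314] [0.449 3.109 0.   ] [-1.38  0.4   0.05  1.54 -0.02  1.21 -0.05] [0.4 0.2 0. ] 0.0854 0.0
```

```bash
python3 -m handwheel '{"translation":[[0,0,-0.02],[0,0,-0.02],[0,0,-0.02],[-0.021,-0.041,0],[-0.021,-0.041,0],[-0.021,-0.041,0],[-0.021,-0.041,0],[-0.021,-0.041,0]],"rot":[[0,0,-7.5],[0,0,-7.5],[0,0,-7.5],[0,0,0],[0,0,0],[0,0,0],[0,0,0],[0,0,0]],"fingers":[0.06,0.06,0.06,0.06,0.06,0.06,0.06,0.06]}'
python3 -m handwheel '{"translation":[[-0.021,-0.041,0],[-0.021,-0.041,0],[-0.021,-0.041,0],[-0.021,-0.041,0],[-0.021,-0.041,0],[-0.021,-0.041,0],[0,0,0]],"rot":[[0,0,0],[0,0,0],[0,0,0],[0,0,0],[0,0,0],[0,0,0],[0,0,0]],"fingers":[0.06,0.06,0.06,0.06,0.06,0.06,0.06]}'
python3 - <<'E'
from h import *
st();go(.549,-.422,.2)
s=snapshot("top");im=cv2.resize(s["img"][222:246,148:176],None,fx=12,fy=12,interpolation=cv2.INTER_CUBIC)
h=cv2.cvtColor(im,cv2.COLOR_RGB2HSV);m=cv2.inRange(h,(100,120,40),(130,255,255));c=max(cv2.findContours(m,0,2)[0],key=cv2.contourArea)
r=cv2.minAreaRect(c);print(r);b=cv2.boxPoints(r)
print(np.degrees(np.arctan2(-(b[1]-b[0])[0],-(b[1]-b[0])[1])))
E
```

```text
time_s: 3.35
tcp_pos: [0.3108, 0.429, 0.2915]
tool_rot: [-0.166, 3.137, 0.001]
contact_force: [0.9, 0.2, 0.4]
width: 0.0599
grasp_force: 0.0
time_s: 4.05
tcp_pos: [0.4648, 0.192, 0.2919]
tool_rot: [-0.147, 3.136, -0.004]
contact_force: [0.1, 0.6, 0.6]
width: 0.0601
grasp_force: 0.0
4.05 [0.4648 0.192  0.2919] [-0.147  3.136 -0.004] [-0.77  0.09  0.32  1.8  -0.03  1.25  1.22] [0.1 0.6 0.6] 0.0601 0.0
shift [-0.0262 -0.6189  0.0937]
toolx [-0.996 -0.093 -0.002] tooly yaw 95.36 z [ 0.003 -0.003 -1.   ]Traceback (most recent call last):
  File "<stdin>", line 4, in <module>
ValueError: max() iterable argument is empty
```

```bash
python3 -m handwheel '{"translation":[[-0.002,-0.044,0],[-0.002,-0.044,0],[-0.002,-0.044,0],[-0.002,-0.044,0],[-0.002,-0.044,0],[-0.002,-0.044,0],[-0.002,-0.044,0]],"rot":[[0,0,-0.7],[0,0,0],[0,0,0],[0,0,0],[0,0,0],[0,0,0],[0,0,0]],"fingers":[0.06,0.06,0.06,0.06,0.06,0.06,0.06]}'
python3 -m handwheel '{"translation":[[-0.002,-0.044,0],[-0.002,-0.044,0],[-0.002,-0.044,0.01],[-0.002,-0.044,0.02],[-0.002,-0.044,0.02],[-0.002,-0.044,0.02],[0,-0.02,0.02],[0,0,0]],"rot":[[0,0,0],[0,0,0],[0,0,0],[0,0,0],[0,0,0],[0,0,0],[0,0,0],[0,0,0]],"fingers":[0.06,0.06,0.06,0.06,0.06,0.06,0.06,0.06]}'
python3 - <<'E'
from h import *
st();go(.549,-.4225,.094)
s=snapshot("top");im=cv2.resize(s["img"][222:246,148:176],None,fx=12,fy=12,interpolation=cv2.INTER_CUBIC)
h=cv2.cvtColor(im,cv2.COLOR_RGB2HSV);m=cv2.inRange(h,(100,120,40),(130,255,255));c=max(cv2.findContours(m,0,2)[0],key=cv2.contourArea)
r=cv2.minAreaRect(c);b=cv2.boxPoints(r)
print(r,np.degrees(np.arctan2(-(b[1]-b[0])[0],-(b[1]-b[0])[1])))
E
```

```text
time_s: 4.8
tcp_pos: [0.5113, -0.1047, 0.2915]
tool_rot: [-0.19, 3.135, 0.002]
contact_force: [0.4, 0.7, 0.4]
width: 0.06
grasp_force: 0.0
time_s: 5.6
tcp_pos: [0.5545, -0.3865, 0.1973]
tool_rot: [0.18, -3.131, -0.003]
contact_force: [0.4, -0.1, -1.0]
width: 0.0597
grasp_force: 0.0
5.6 [ 0.5545 -0.3865  0.1973] [ 1.800e-01 -3.131e+00 -3.000e-03] [ 0.12  0.55  0.64  1.51 -0.34  1.2   2.49] [ 0.4 -0.1 -1. ] 0.0597 0.0
shift [ 0.0091 -0.0354  0.1033]
toolx [-0.993 -0.115  0.006] tooly yaw 96.59 z [-0.006  0.002 -1.   ]
((168.952880859375, 145.1400146484375), (159.37588500976562, 149.87013244628906), 50.869598388671875) -50.8696
```

```bash
python3 -m handwheel '{"translation":[[0.009,-0.035,0],[0,0,0.03],[0,0,0.03],[0,0,0.03],[0,0,0.013],[0,0,0],[0,0,0]],"rot":[[0,0,0.4],[0,0,0],[0,0,0],[0,0,0],[0,0,0],[0,0,0],[0,0,0]],"fingers":[0.06,0.06,0.06,0.06,0.06,0.06,0.06]}'
python3 - <<'E'
from h import *
st();go(.549,-.4225,.0905)
E
```

```text
time_s: 6.35
tcp_pos: [0.5531, -0.4208, 0.1]
tool_rot: [-0.177, 3.134, -0.002]
contact_force: [0.2, -0.7, 0.0]
width: 0.0599
grasp_force: 0.0
6.35 [ 0.5531 -0.4208  0.1   ] [-1.770e-01  3.134e+00 -2.000e-03] [ 0.2   0.67  0.59  1.56 -0.41  1.04  2.58] [ 0.2 -0.7  0. ] 0.0599 0.0
shift [ 0.0042 -0.0012  0.0095]
toolx [-0.994 -0.113 -0.002] tooly yaw 96.46 z [ 0.002 -0.001 -1.   ]
```

```bash
python3 -m handwheel '{"translation":[[0.004,-0.001,0.0095],[0,0,0],[0,0,0],[0,0,0],[0,0,0],[0,0,0]],"rot":[[0,0,0.2],[0,0,0],[0,0,0],[0,0,0],[0,0,0],[0,0,0]],"fingers":[0.06,0.06,0.02,0.0,0.0,0.0]}' 60
python3 -m handwheel '{"translation":[[0,0,0],[0,0,0],[0,0,-0.01],[0,0,-0.03],[0,0,-0.03],[0,0,-0.03],[0,0,-0.02],[0,0,0]],"rot":[[0,0,0],[0,0,0],[0,0,0],[0,0,0],[0,0,0],[0,0,0],[0,0,0],[0,0,0]],"fingers":[0,0,0,0,0,0,0,0]}' 80
python3 - <<'E'
from h import *
st();go(.4019,-.1536,.3)
s=snapshot("side");cv2.imwrite("pics/lift.png",cv2.resize(s["img"][90:230,200:420,::-1],None,fx=3,fy=3))
E
```

```text
time_s: 6.95
tcp_pos: [0.5481, -0.4229, 0.0892]
tool_rot: [-0.169, 3.136, -0.001]
contact_force: [-0.1, -0.2, -2.3]
width: 0.0089
grasp_force: 58.5
time_s: 7.75
tcp_pos: [0.5487, -0.4242, 0.2124]
tool_rot: [-0.169, 3.132, -0.006]
contact_force: [0.6, -0.8, -2.3]
width: 0.0087
grasp_force: 78.3
7.75 [ 0.5487 -0.4242  0.2124] [-0.169  3.132 -0.006] [ 0.17  0.56  0.64  1.46 -0.35  1.23  2.54] [ 0.6 -0.8 -2.3] 0.0087 78.25623035430908
shift [ 0.1165  0.2844 -0.0893]
toolx [-0.994 -0.107 -0.004] tooly yaw 96.16 z [ 0.005 -0.004 -1.   ]
```

View pics/lift.png

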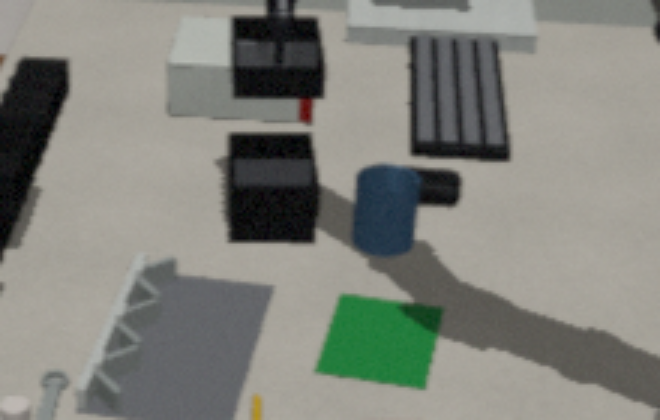

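```bash
python3 -m handwheel '{"translation":[[0,0,0],[0,0,0],[0.0262,0.0353,0],[0.0262,0.0353,0],[0.0262,0.0353,0],[0.0262,0.0353,0],[0.0262,0.0353,0],[0.0262,0.0353,0]],"rot":[[0,0,7.1],[0,0,7.1],[0,0,0],[0,0,0],[0,0,0],[0,0,0],[0,0,0],[0,0,0]],"fingers":[0,0,0,0,0,0,0,0]}'
python3 -m handwheel '{"translation":[[0.0262,0.0353,0],[0,0,0.03],[0,0,0.03],[0,0,0.03],[0,0,0],[0,0,0]],"rot":[[0,0,0],[0,0,0],[0,0,0],[0,0,0],[0,0,0],[0,0,0]],"fingers":[0,0,0,0,0,0]}'
python3 - <<'E'
from h import *
st();go(.4019,-.1536,.011)
s=snapshot("top");cv2.imwrite("pics/pad1.png",cv2.resize(s["img"][220:330,270:400,::-1],None,fx=5,fy=5,interpolation=2))
E
```

```text
time_s: 8.6
tcp_pos: [0.4192, -0.1888, 0.2067]
tool_rot: [-0.219, -3.13, -0.001]
contact_force: [0.7, 1.2, -1.2]
width: 0.0087
grasp_force: 78.7
time_s: 9.2
tcp_pos: [0.3995, -0.1524, 0.1182]
tool_rot: [-0.22, -3.131, 0.001]
contact_force: [0.1, -0.4, -2.9]
width: 0.0088
grasp_force: 78.9
9.2 [ 0.3995 -0.1524  0.1182] [-2.200e-01 -3.131e+00  1.000e-03] [-0.41  0.18  0.75  2.18 -0.16  0.84  1.86] [ 0.1 -0.4 -2.9] 0.0088 78.88723969459534
shift [-0.0029 -0.0008  0.1072]
toolx [-0.99   0.14   0.003] tooly yaw 81.94 z [-0.003 -0.    -1.   ]
```

View pics/pad1.png

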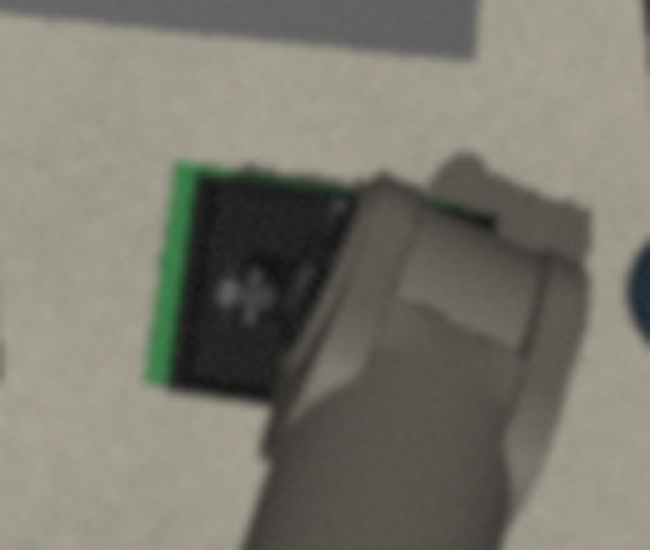

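```bash
python3 -m handwheel '{"translation":[[-0.003,-0.001,0.03],[0,0,0.03],[0,0,0.03],[0,0,0.01],[0,0,0.003],[0,0,0.002],[0,0,0],[0,0,0]],"rot":[[0,0,0],[0,0,0],[0,0,0],[0,0,0],[0,0,0],[0,0,0],[0,0,0],[0,0,0]],"fingers":[0,0,0,0,0,0,0,0]}'
python3 - <<'E'
from h import *
st();go(.4019,-.1536,.01)
E
```

```text
time_s: 10.05
tcp_pos: [0.4045, -0.1539, 0.0148]
tool_rot: [0.22, 3.131, 0.0]
contact_force: [-0.1, 0.2, -1.7]
width: 0.0084
grasp_force: 78.8
10.05 [ 0.4045 -0.1539  0.0148] [0.22  3.131 0.   ] [-0.26  0.4   0.62  2.25 -0.41  0.6   2.09] [-0.1  0.2 -1.7] 0.0084 78.82387161254883
shift [ 0.0026 -0.      0.0048]
toolx [-0.99   0.14  -0.002] tooly yaw 81.98 z [ 0.002  0.    -1.   ]
```

```bash
python3 -m handwheel '{"translation":[[0.002,0,0.002],[0,0,0.001],[0,0,0.001],[0,0,0.001],[0,0,0],[0,0,0],[0,0,0],[0,0,0]],"rot":[[0,0,0],[0,0,0],[0,0,0],[0,0,0],[0,0,0],[0,0,0],[0,0,0],[0,0,0]],"fingers":[0,0,0,0,0,0.03,0.05,0.05]}'
python3 -m handwheel '{"translation":[[0,0,0],[0,0,-0.03],[0,0,-0.04],[0,0,-0.04],[0,0,-0.04],[0,0,-0.04],[0,0,-0.03],[0,0,0]],"rot":[[0,0,0],[0,0,0],[0,0,0],[0,0,0],[0,0,0],[0,0,0],[0,0,0],[0,0,0]],"fingers":[0.05,0.05,0.05,0.05,0.05,0.05,0.05,0.05]}'
python3 - <<'E'
from h import *
st();go(.5155,.2928,.23)
E
```

```text
time_s: 10.85
tcp_pos: [0.4016, -0.1536, 0.0088]
tool_rot: [0.22, 3.134, -0.0]
contact_force: [-0.2, 0.2, -0.1]
width: 0.0499
grasp_force: 0.0
time_s: 11.65
tcp_pos: [0.4043, -0.1542, 0.2326]
tool_rot: [0.219, 3.125, 0.003]
contact_force: [0.1, -0.6, -0.2]
width: 0.05
grasp_force: 0.0
11.65 [ 0.4043 -0.1542  0.2326] [2.190e-01 3.125e+00 3.000e-03] [-0.54 -0.03  0.8   2.04  0.02  1.11  1.68] [ 0.1 -0.6 -0.2] 0.05 0.0
shift [-0.0478  0.4581  0.0041]
toolx [-0.99   0.139 -0.009] tooly yaw 82.0 z [ 0.009  0.001 -1.   ]
```

```bash
python3 -m handwheel '{"translation":[[0,0,0],[0,0,0],[0,0,0],[0,0,0],[0,0,0],[0,0,0],[-0.034,0.025,0],[-0.034,0.025,0]],"rot":[[0,0,-8],[0,0,-8],[0,0,-8],[0,0,-8],[0,0,-8],[0,0,-7.6],[0,0,0],[0,0,0]],"fingers":[0.06,0.06,0.06,0.06,0.06,0.06,0.06,0.06]}'
python3 -m handwheel '{"translation":[[-0.034,0.025,0],[-0.034,0.025,0],[-0.034,0.025,0],[-0.034,0.025,0],[-0.034,0.025,0],[-0.034,0.025,0],[-0.034,0.025,0],[-0.034,0.025,0]],"rot":[[0,0,0],[0,0,0],[0,0,0],[0,0,0],[0,0,0],[0,0,0],[0,0,0],[0,0,0]],"fingers":[0.06,0.06,0.06,0.06,0.06,0.06,0.06,0.06]}'
python3 -m handwheel '{"translation":[[-0.03,0.023,0],[0,0,0.02],[0,0,0],[0,0,0]],"rot":[[0,0,0],[0,0,0],[0,0,0],[0,0,0]],"fingers":[0.06,0.06,0.06,0.06]}'
python3 - <<'E'
from h import *
st();go(.5155,.2925,.097)
s=snapshot("top");im=s["img"]
d=trace("top","pad")
cv2.imwrite("pics/pad2.png",cv2.resize(im[150:330,250:480,::-1],None,fx=3.3,fy=3.3,interpolation=2))
E
```

```text
time_s: 12.45
tcp_pos: [0.4214, -0.0716, 0.228]
tool_rot: [1.057, -2.958, -0.001]
contact_force: [1.3, 0.5, 0.3]
width: 0.0597
grasp_force: 0.0
time_s: 13.25
tcp_pos: [0.5039, 0.2571, 0.2273]
tool_rot: [1.063, -2.954, 0.001]
contact_force: [0.4, -0.5, 0.6]
width: 0.0598
grasp_force: 0.0
time_s: 13.65
tcp_pos: [0.5123, 0.2911, 0.2077]
tool_rot: [1.06, -2.954, 0.002]
contact_force: [-0.0, -0.2, 0.5]
width: 0.0602
grasp_force: 0.0
13.65 [0.5123 0.2911 0.2077] [ 1.060e+00 -2.954e+00  2.000e-03] [-0.95  0.34  0.45  1.72 -0.16  1.12  1.81] [-0.  -0.2  0.5] 0.0602 0.0
shift [-0.0037 -0.0009  0.1107]
toolx [-0.772 -0.636  0.003] tooly yaw 129.49 z [-0.002 -0.002 -1.   ]
```

View pics/pad2.png

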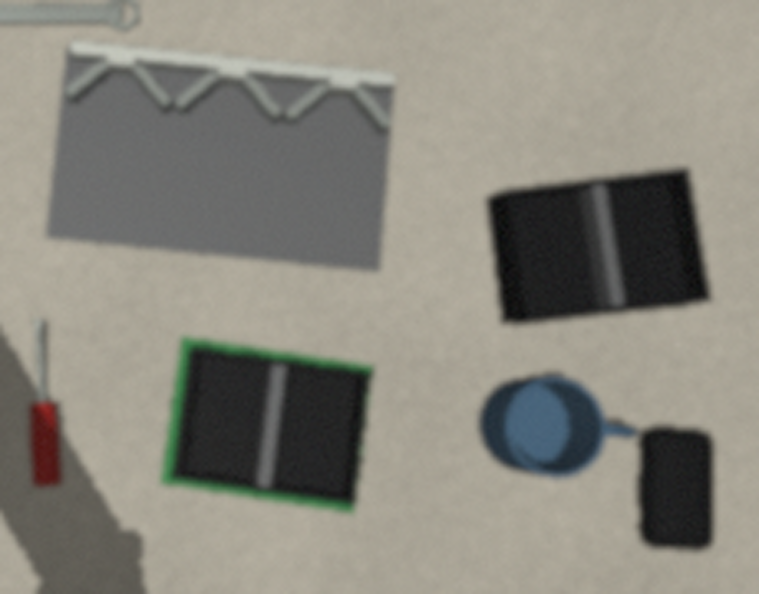

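```bash
python3 -m handwheel '{"translation":[[-0.003,-0.001,0.03],[0,0,0.04],[0,0,0.03],[0,0,0.01],[0,0,0],[0,0,0],[0,0,0],[0,0,0]],"rot":[[0,0,0],[0,0,0],[0,0,0],[0,0,0],[0,0,0],[0,0,0],[0,0,0],[0,0,0]],"fingers":[0.06,0.06,0.06,0.06,0.06,0.04,0.02,0.02]}' 30
python3 - <<'E'
from h import *
st();go(.5155,.2925,.097)
E
```

```text
time_s: 14.55
tcp_pos: [0.5174, 0.2942, 0.1011]
tool_rot: [-1.061, 2.952, 0.001]
contact_force: [-0.3, -0.4, 5.8]
width: 0.0314
grasp_force: 31.5
14.55 [0.5174 0.2942 0.1011] [-1.061e+00  2.952e+00  1.000e-03] [-0.91  0.46  0.41  1.82 -0.23  0.91  1.87] [-0.3 -0.4  5.8] 0.0314 31.453211903572083
shift [ 0.0025 -0.0001  0.0041]
toolx [-0.771 -0.637 -0.004] tooly yaw 129.55 z [ 0.004  0.002 -1.   ]
```

```bash
python3 -m handwheel '{"translation":[[0,0,0],[0,0,0],[0,0,0],[0,0,0],[0,0,0],[0,0,0],[0,0,0],[0,0,0]],"rot":[[0,0,2],[0,0,3],[0,0,4],[0,0,4],[0,0,4],[0,0,3.5],[0,0,2],[0,0,1]],"fingers":[0.02,0.02,0.02,0.02,0.02,0.02,0.02,0.02]}'
python3 -m handwheel '{"translation":[[0,0,0],[0,0,0],[0,0,0],[0,0,0],[0,0,-0.03],[0,0,-0.04],[0,0,-0.03],[0,0,0]],"rot":[[0,0,0],[0,0,0],[0,0,0],[0,0,0],[0,0,0],[0,0,0],[0,0,0],[0,0,0]],"fingers":[0.02,0.045,0.06,0.06,0.06,0.06,0.07,0.07]}'
python3 - <<'E'
from h import *
st()
s=snapshot("top");q=snapshot("side")
for c,S in(("top",s),("side",q)):
  for n in("reject","brass1"):
    for d in tip_of(c,n)[:3]: print(n,c,d["conf"],w(S,d["point"],.03).round(4))
hs=cv2.cvtColor(s["img"],cv2.COLOR_RGB2HSV);m=cv2.inRange(hs,(0,150,60),(8,255,255))|cv2.inRange(hs,(172,150,60),(180,255,255))
m[:,:120]=0;m[:,250:]=0
n,l,t,ce=cv2.connectedComponentsWithStats(m)
for i in range(1,n):
    if t[i,4]>60:print(ce[i],t[i],w(s,ce[i],.09))
a=np.radians(-145.9);print("exp",.5155+.1*np.cos(a),.2925+.1*np.sin(a))
E
```

```text
time_s: 15.35
tcp_pos: [0.5173, 0.2943, 0.1011]
tool_rot: [-0.438, 3.107, 0.002]
contact_force: [-0.5, -0.8, 6.9]
width: 0.0317
grasp_force: 31.9
time_s: 16.15
tcp_pos: [0.5185, 0.295, 0.2035]
tool_rot: [-0.438, 3.103, 0.007]
contact_force: [-0.2, 0.0, 1.0]
width: 0.07
grasp_force: 0.0
16.15 [0.5185 0.295  0.2035] [-0.438  3.103  0.007] [-1.02  0.36  0.56  1.72 -0.21  1.11  1.45] [-0.2  0.   1. ] 0.07 0.0
reject top 0.74 [0.4269 0.2407 0.03  ]
brass1 top 0.7 [0.4456 0.3593 0.03  ]
brass1 top 0.69 [0.547  0.2088 0.03  ]
reject side 0.85 [0.4256 0.2384 0.03  ]
brass1 side 0.68 [0.4429 0.3443 0.03  ]
[186.31836735 265.73877551] [178 257  18  18 245] [0.43507043 0.23493394 0.09      ]
exp 0.4326939665377505 0.2364361005436758
```

```bash
python3 -m handwheel '{"translation":[[0,0,0],[0,0,0],[0,0,0],[0,0,0],[0,0,0],[0,0,0],[0,0,0],[0,0,0]],"rot":[[0,0,8],[0,0,8],[0,0,8],[0,0,8],[0,0,8],[0,0,8],[0,0,8],[0,0,8]],"fingers":[0.08,0.08,0.08,0.08,0.08,0.08,0.08,0.08]}'
python3 -m handwheel '{"translation":[[0,0,0],[0,-0.034,0],[0,-0.034,0],[0,-0.034,0],[0,0,0.03],[0,0,0.03],[0,0,0]],"rot":[[0,0,8],[0,0,0],[0,0,0],[0,0,0],[0,0,0],[0,0,0],[0,0,0]],"fingers":[0.08,0.08,0.08,0.08,0.08,0.08,0.08]}'
python3 - <<'E'
from h import *
st();go(.433,.2365,.060)
E
```

```text
time_s: 17.25
tcp_pos: [0.5151, 0.2935, 0.1977]
tool_rot: [-1.284, -2.866, 0.003]
contact_force: [-0.2, -0.4, -0.3]
width: 0.0798
grasp_force: 0.0
time_s: 17.95
tcp_pos: [0.4277, 0.2349, 0.1354]
tool_rot: [-1.472, -2.772, 0.012]
contact_force: [0.2, -0.5, -0.8]
width: 0.0801
grasp_force: 0.0
17.95 [0.4277 0.2349 0.1354] [-1.472 -2.772  0.012] [-1.32  0.31  0.87  2.03 -0.3   0.93  0.3 ] [ 0.2 -0.5 -0.8] 0.0801 0.0
shift [-0.0016  0.0059  0.0754]
toolx [-0.56   0.828 -0.001] tooly yaw 34.07 z [-0.007 -0.005 -1.   ]
```

```bash
python3 -m handwheel '{"translation":[[-0.001,0.005,0.02],[0,0,0.03],[0,0,0.02],[0,0,0.005],[0,0,0],[0,0,0],[0,0,0],[0,0,0]],"rot":[[0,0,0],[0,0,0],[0,0,0],[0,0,0],[0,0,0],[0,0,0],[0,0,0],[0,0,0]],"fingers":[0.08,0.08,0.08,0.08,0.06,0.04,0.04,0.04]}' 40
python3 - <<'E'
from h import *
st();go(.433,.2365,.060)
E
```

```text
time_s: 18.75
tcp_pos: [0.4367, 0.2389, 0.0652]
tool_rot: [1.473, 2.774, 0.003]
contact_force: [-1.3, -2.1, 7.3]
width: 0.0489
grasp_force: 41.4
18.75 [0.4367 0.2389 0.0652] [1.473 2.774 0.003] [-1.22  0.44  0.77  2.07 -0.43  0.79  0.42] [-1.3 -2.1  7.3] 0.0489 41.43977701663971
shift [ 0.0001 -0.0044  0.0052]
toolx [-0.56   0.828  0.001] tooly yaw 34.07 z [ 0.001  0.002 -1.   ]
```

```bash
python3 -m handwheel '{"translation":[[0,0,-0.01],[0,0,-0.03],[0,0,-0.04],[0,0,-0.04],[0,0,-0.02],[0,0,0],[0,0,0],[0,0,0]],"rot":[[0,0,0],[0,0,0],[0,0,0],[0,0,0],[0,0,0],[0,0,7],[0,0,7],[0,0,7]],"fingers":[0.04,0.04,0.04,0.04,0.04,0.04,0.04,0.04]}' 60
python3 -m handwheel '{"translation":[[0,0,0],[0,0,0],[0,0,0],[-0.02,0.003,0],[-0.04,0.003,0],[-0.044,0.003,0],[-0.044,0.003,0],[-0.044,0.003,0]],"rot":[[0,0,7],[0,0,7],[0,0,7],[0,0,0],[0,0,0],[0,0,0],[0,0,0],[0,0,0]],"fingers":[0.04,0.04,0.04,0.04,0.04,0.04,0.04,0.04]}' 60
python3 -m handwheel '{"translation":[[-0.044,0.003,0],[-0.044,0.003,0],[-0.04,0.003,0],[-0.02,0,0],[0,0,0],[0,0,0]],"rot":[[0,0,0],[0,0,0],[0,0,0],[0,0,0],[0,0,0],[0,0,0]],"fingers":[0.04,0.04,0.04,0.04,0.04,0.04]}' 60
python3 - <<'E'
from h import *
st();go(.407,-.1165,.042)
E
```

```text
time_s: 19.55
tcp_pos: [0.4356, 0.2385, 0.2044]
tool_rot: [-1.96, -2.454, -0.002]
contact_force: [0.7, 0.3, -2.9]
width: 0.0483
grasp_force: 63.0
time_s: 20.35
tcp_pos: [0.4234, 0.0435, 0.2033]
tool_rot: [-2.368, -2.062, 0.001]
contact_force: [1.0, 0.0, -3.0]
width: 0.0482
grasp_force: 63.0
time_s: 20.95
tcp_pos: [0.4124, -0.1012, 0.2034]
tool_rot: [-2.368, -2.061, -0.002]
contact_force: [0.4, 0.6, -3.1]
width: 0.0483
grasp_force: 63.0
20.95 [ 0.4124 -0.1012  0.2034] [-2.368e+00 -2.061e+00 -2.000e-03] [-1.36 -0.16  1.42  2.1   0.18  1.08 -0.16] [ 0.4  0.6 -3.1] 0.0483 62.97248125076294
shift [-0.0162 -0.0031  0.1614]
toolx [0.138 0.99  0.002] tooly yaw -7.93 z [-0.     0.002 -1.   ]
```

```bash
python3 -m handwheel '{"translation":[[-0.016,-0.003,0],[0,0,0.03],[0,0,0.03],[0,0,0.03],[0,0,0],[0,0,0]],"rot":[[0,0,0],[0,0,0],[0,0,0],[0,0,0],[0,0,0],[0,0,0]],"fingers":[0.04,0.04,0.04,0.04,0.04,0.04]}' 60
python3 - <<'E'
from h import *
st();go(.407,-.1165,.042)
s=snapshot("side");cv2.imwrite("pics/rej.png",cv2.resize(s["img"][130:260,240:400,::-1],None,fx=4.5,fy=4.5,interpolation=2))
E
```

```text
time_s: 21.55
tcp_pos: [0.3934, -0.1128, 0.1312]
tool_rot: [2.36, 2.057, 0.011]
contact_force: [0.7, -1.4, -3.0]
width: 0.048
grasp_force: 65.2
21.55 [ 0.3934 -0.1128  0.1312] [2.36  2.057 0.011] [-1.54 -0.49  1.45  2.22  0.58  1.05 -0.55] [ 0.7 -1.4 -3. ] 0.048 65.17550468444824
shift [-0.0016  0.0128  0.0894]
toolx [ 0.137  0.991 -0.002] tooly yaw -7.85 z [ 0.013 -0.004 -1.   ]
```

View pics/rej.png

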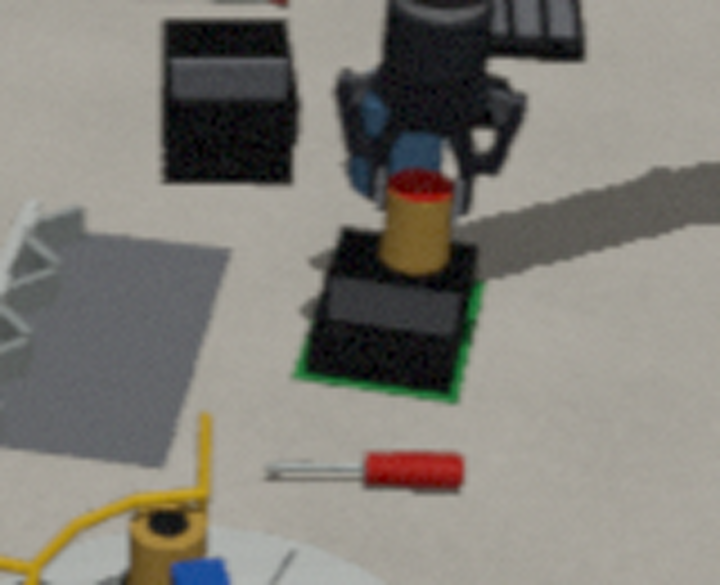

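```bash
python3 -m handwheel '{"translation":[[0,0,-0.02],[0,0.01,-0.03],[0,0.02,-0.03],[0,0.02,0],[0,0,0],[0,0,0],[0,0,0],[0,0,0]],"rot":[[0,0,0],[0,0,0],[0,0,0],[0,0,0],[0,0,-7.6],[0,0,-7.6],[0,0,-7.6],[0,0,-7.6]],"fingers":[0.04,0.04,0.04,0.04,0.04,0.04,0.04,0.04]}' 60
python3 -m handwheel '{"translation":[[0,0,0],[0,0,0],[0,0,0],[0,0,0]],"rot":[[0,0,-7.6],[0,0,-7.6],[0,0,-7.6],[0,0,0]],"fingers":[0.04,0.04,0.04,0.04]}' 60
python3 - <<'E'
from h import *
st();go(.407,-.1165,.042)
E
```

```text
time_s: 22.4
tcp_pos: [0.4429, -0.1202, 0.2127]
tool_rot: [1.733, 2.604, 0.009]
contact_force: [-0.7, 0.0, -4.6]
width: 0.048
grasp_force: 65.2
time_s: 22.8
tcp_pos: [0.4427, -0.1202, 0.2125]
tool_rot: [1.192, 2.891, 0.004]
contact_force: [0.1, 0.2, -3.0]
width: 0.0484
grasp_force: 65.2
22.8 [ 0.4427 -0.1202  0.2125] [1.192 2.891 0.004] [-1.56 -0.48  1.41  2.03  0.52  1.23  0.44] [ 0.1  0.2 -3. ] 0.0484 65.22881627082825
shift [ 0.0301 -0.024   0.17  ]
toolx [-0.709  0.705 -0.012] tooly yaw 45.18 z [ 0.015 -0.003 -1.   ]
```

```bash
python3 -m handwheel '{"translation":[[-0.03,0.03,-0.01],[-0.03,0.03,-0.01],[-0.03,0.03,-0.01],[-0.03,0.03,0],[-0.03,0.03,0],[-0.03,0.03,0],[-0.03,0.03,0],[0,0,0]],"rot":[[0,0,0],[0,0,0],[0,0,0],[0,0,0],[0,0,0],[0,0,0],[0,0,0],[0,0,0]],"fingers":[0.04,0.04,0.04,0.04,0.04,0.04,0.04,0.04]}' 60
python3 - <<'E'
from h import *
st()
E
python3 -m handwheel '{"translation":[[0,0,0],[0,0,0],[0,0,0],[0,0,0],[0,0,0]],"rot":[[0,0,-8],[0,0,-8],[0,0,-8],[0,0,-8],[0,0,-8]],"fingers":[0.04,0.04,0.04,0.04,0.04]}' 60
python3 - <<'E'
from h import *
st()
E
```

```text
time_s: 23.6
tcp_pos: [0.5713, -0.0854, 0.3384]
tool_rot: [1.137, 2.756, 0.053]
contact_force: [0.8, 1.2, -2.5]
width: 0.0488
grasp_force: 65.4
23.6 [ 0.5713 -0.0854  0.3384] [1.137 2.756 0.053] [-1.81 -0.49  1.45  1.71  0.58  1.37  0.37] [ 0.8  1.2 -2.5] 0.0488 65.3576409816742
time_s: 24.1
tcp_pos: [0.5683, -0.0876, 0.3348]
tool_rot: [0.119, 2.984, -0.036]
contact_force: [-0.2, 0.3, -3.0]
width: 0.0482
grasp_force: 65.3
24.1 [ 0.5683 -0.0876  0.3348] [ 0.119  2.984 -0.036] [-1.8  -0.49  1.46  1.71  0.58  1.37  1.08] [-0.2  0.3 -3. ] 0.0482 65.32021164894104
```

```bash
cat >> h.py <<'E'
def lev(yaw):
    """tool-frame rotvec (deg) to make tool vertical with tool-y yaw (deg)"""
    R=Rn.from_rotvec(robot.get_state()["tool_rot"]).as_matrix(); a=np.radians(yaw); y=np.array([np.cos(a),np.sin(a),0]); z=np.array([0,0,-1.])
    D=np.c_[np.cross(y,z),y,z]; print("level rot deg",np.degrees(Rn.from_matrix(R.T@D).as_rotvec()).round(2))
E
python3 - <<'E'
from h import *
go(.42,.27,.27); lev(85)
E
```

```text
shift [0.1838 0.3454 0.0305]
toolx [-0.985  0.077 -0.155] tooly yaw 85.35 z [ 0.153 -0.03  -0.988]
level rot deg [-0.99  8.94  0.43]
```

```bash
python3 -m handwheel '{"translation":[[0.02,0.038,0.003],[0.02,0.038,0.003],[0.02,0.038,0.003],[0.02,0.038,0.003],[0.02,0.038,0.003],[0.02,0.038,0.003],[0.02,0.038,0.003],[0.02,0.038,0.003]],"rot":[[0,0,0],[0,0,0],[0,0,0],[0,0,0],[0,0,0],[0,0,0],[0,0,0],[0,0,0]],"fingers":[0.04,0.04,0.04,0.04,0.04,0.04,0.04,0.04]}' 60
python3 -m handwheel '{"translation":[[0.02,0.038,0.003],[0,0,0],[0,0,0],[0,0,0]],"rot":[[0,0,0],[-0.5,4.5,0.2],[-0.5,4.5,0.2],[0,0,0]],"fingers":[0.04,0.04,0.04,0.04]}' 60
python3 - <<'E'
from h import *
st();go(.6,.45,.27); lev(85)
E
```

```text
time_s: 24.9
tcp_pos: [0.4396, 0.2288, 0.2805]
tool_rot: [0.128, 2.983, -0.035]
contact_force: [1.1, 0.7, -3.9]
width: 0.048
grasp_force: 65.3
time_s: 25.3
tcp_pos: [0.4293, 0.2489, 0.28]
tool_rot: [-0.135, -3.128, -0.007]
contact_force: [-0.6, -0.2, -3.5]
width: 0.0482
grasp_force: 65.3
25.3 [0.4293 0.2489 0.28  ] [-0.135 -3.128 -0.007] [-2.42 -0.47  1.46  1.84  0.47  1.38  0.41] [-0.6 -0.2 -3.5] 0.0482 65.27289032936096
shift [-0.1529  0.215   0.0092]
toolx [-0.996  0.086  0.01 ] tooly yaw 85.07 z [-0.01   0.005 -1.   ]
level rot deg [ 0.21 -0.6   0.07]
```

```bash
python3 -m handwheel '{"translation":[[0.027,0.035,0],[0.027,0.035,0],[0.027,0.035,0],[0.027,0.035,0],[0.027,0.035,0]],"rot":[[0,0,0],[0,0,0],[0,0,0],[0,0,0],[0,0,0]],"fingers":[0.04,0.04,0.04,0.04,0.04]}' 60
python3 - <<'E'
from h import *
st()
E
python3 -m handwheel '{"translation":[[0.027,0.035,0],[0.027,0.035,0],[0.027,0.035,0],[0.027,0.035,0],[0.027,0.035,0]],"rot":[[0,0,0],[0,0,0],[0,0,0],[0,0,0],[0,0,0]],"fingers":[0.04,0.04,0.04,0.04,0.04]}' 60
python3 - <<'E'
from h import *
st();go(.184,.62,.27); lev(75)
E
```

```text
time_s: 25.8
tcp_pos: [0.2948, 0.4093, 0.2905]
tool_rot: [0.133, 3.135, 0.039]
contact_force: [-2.5, 8.0, -4.1]
width: 0.0481
grasp_force: 65.3
25.8 [0.2948 0.4093 0.2905] [0.133 3.135 0.039] [-2.82 -0.44  1.45  1.83  0.45  1.36  0.02] [-2.5  8.  -4.1] 0.0481 65.31972169876099
time_s: 26.3
tcp_pos: [0.1594, 0.4842, 0.328]
tool_rot: [0.13, 3.12, 0.138]
contact_force: [-0.1, -3.8, -0.7]
width: 0.0478
grasp_force: 65.3
26.3 [0.1594 0.4842 0.328 ] [0.13  3.12  0.138] [-2.7   0.08  1.45  1.81 -0.09  1.24  0.26] [-0.1 -3.8 -0.7] 0.0478 65.32134890556335
shift [-0.0125  0.1317  0.0702]
toolx [-0.996  0.084 -0.012] tooly yaw 85.26 z [ 0.02   0.088 -0.996]
level rot deg [ 5.16  0.25 10.22]
```

```bash
python3 -m handwheel '{"translation":[[0,0,0],[-0.039,0.0145,0],[-0.039,0.0145,0],[-0.039,0.0145,0],[-0.039,0.0145,0],[-0.039,0.0145,0],[-0.039,0.0145,0]],"rot":[[5.1,0,0.2],[0,0,0],[0,0,0],[0,0,0],[0,0,0],[0,0,0],[0,0,0]],"fingers":[0.04,0.04,0.04,0.04,0.04,0.04,0.04]}' 60
python3 - <<'E'
from h import *
st()
E
python3 -m handwheel '{"translation":[[-0.039,-0.013,0],[-0.039,-0.013,0],[-0.039,-0.013,0],[-0.039,-0.013,0],[-0.039,-0.013,0],[-0.039,-0.013,0],[-0.039,-0.013,0],[-0.039,-0.013,0]],"rot":[[0,0,0],[0,0,0],[0,0,0],[0,0,0],[0,0,0],[0,0,0],[0,0,0],[0,0,0]],"fingers":[0.04,0.04,0.04,0.04,0.04,0.04,0.04,0.04]}' 60
python3 - <<'E'
from h import *
st();go(.75,.3,.3); lev(85)
E
```

```text
time_s: 27.0
tcp_pos: [0.4037, 0.5467, 0.3359]
tool_rot: [0.148, 3.117, 0.048]
contact_force: [-0.2, -0.2, -2.1]
width: 0.0481
grasp_force: 65.3
27.0 [0.4037 0.5467 0.3359] [0.148 3.117 0.048] [-1.64  0.56  1.04  1.35 -0.49  1.45  0.85] [-0.2 -0.2 -2.1] 0.0481 65.33149838447571
time_s: 27.8
tcp_pos: [0.7049, 0.4127, 0.3375]
tool_rot: [0.148, 3.12, 0.052]
contact_force: [0.4, 1.0, -1.4]
width: 0.0484
grasp_force: 65.3
27.8 [0.7049 0.4127 0.3375] [0.148 3.12  0.052] [-0.93  0.81  0.91  0.89 -0.64  1.63  1.2 ] [ 0.4  1.  -1.4] 0.0484 65.33262848854065
shift [-0.0551 -0.1092  0.0347]
toolx [-0.995  0.095 -0.016] tooly yaw 84.58 z [ 0.019  0.033 -0.999]
level rot deg [ 1.96  0.91 -0.44]
```

```bash
python3 -m handwheel '{"translation":[[0,0,0],[-0.035,-0.034,0],[-0.035,-0.034,0],[-0.035,-0.034,0],[-0.006,-0.044,0],[-0.006,-0.044,0],[-0.006,-0.044,0],[-0.006,-0.044,0]],"rot":[[2,1,0],[0,0,0],[0,0,0],[0,0,0],[0,0,0],[0,0,0],[0,0,0],[0,0,0]],"fingers":[0.04,0.04,0.04,0.04,0.04,0.04,0.04,0.04]}' 60
python3 -m handwheel '{"translation":[[-0.006,-0.044,0],[-0.006,-0.044,0],[-0.006,-0.044,0],[-0.006,-0.044,0],[-0.006,-0.044,0],[0,0,0]],"rot":[[0,0,0],[0,0,0],[0,0,0],[0,0,0],[0,0,0],[0,0,0]],"fingers":[0.04,0.04,0.04,0.04,0.04,0.04]}' 60
python3 - <<'E'
from h import *
st();go(.55,-.14,.25); lev(82)
E
```

```text
time_s: 28.6
tcp_pos: [0.806, 0.1224, 0.3375]
tool_rot: [-0.149, -3.136, -0.003]
contact_force: [0.9, 0.6, -2.4]
width: 0.0483
grasp_force: 65.4
time_s: 29.2
tcp_pos: [0.8125, -0.11, 0.3367]
tool_rot: [-0.172, -3.132, 0.006]
contact_force: [-0.5, -1.4, -3.1]
width: 0.0482
grasp_force: 65.4
29.2 [ 0.8125 -0.11    0.3367] [-0.172 -3.132  0.006] [-0.24  0.84  0.89  0.82 -0.62  1.68  1.82] [-0.5 -1.4 -3.1] 0.0482 65.41592001914978
shift [ 0.2572 -0.0582  0.0881]
toolx [-0.994  0.11   0.004] tooly yaw 83.7 z [-0.005 -0.004 -1.   ]
level rot deg [-0.25 -0.24  1.7 ]
```

```bash
python3 -m handwheel '{"translation":[[0.043,-0.01,0.01],[0.043,-0.01,0.02],[0.043,-0.01,0.02],[0.043,-0.01,0.025],[0.043,-0.01,0.025],[0,0,0]],"rot":[[0,0,0],[0,0,0],[0,0,0],[0,0,0],[0,0,0],[0,0,0]],"fingers":[0.04,0.04,0.04,0.04,0.04,0.04]}' 60
python3 - <<'E'
from h import *
st();
E
python3 -m handwheel '{"translation":[[0,0,0],[0,0,0],[0,0,0],[0,0,0],[0,0,0],[0,0,0]],"rot":[[0,0,-8],[0,0,-8],[0,0,-8],[0,0,-8],[0,0,0],[0,0,0]],"fingers":[0.04,0.04,0.04,0.04,0.04,0.04]}' 60
python3 - <<'E'
from h import *
st();go(.407,-.1165,.1)
E
```

```text
time_s: 29.8
tcp_pos: [0.5825, -0.1276, 0.2316]
tool_rot: [-0.164, -3.114, -0.012]
contact_force: [-1.3, -0.8, -3.6]
width: 0.0481
grasp_force: 65.3
29.8 [ 0.5825 -0.1276  0.2316] [-0.164 -3.114 -0.012] [-0.58  0.5   1.02  1.67 -0.44  1.25  2.01] [-1.3 -0.8 -3.6] 0.0481 65.26737570762634
time_s: 30.4
tcp_pos: [0.5974, -0.1264, 0.241]
tool_rot: [-0.718, 3.057, 0.002]
contact_force: [0.8, -0.1, -3.3]
width: 0.0481
grasp_force: 65.3
30.4 [ 0.5974 -0.1264  0.241 ] [-7.180e-01  3.057e+00  2.000e-03] [-0.5   0.44  0.88  1.64 -0.36  1.23  2.49] [ 0.8 -0.1 -3.3] 0.0481 65.28668403625488
shift [0.1663 0.0936 0.1408]
toolx [-0.895 -0.445 -0.002] tooly yaw 116.45 z [ 0.001  0.001 -1.   ]
```

```bash
python3 -m handwheel '{"translation":[[0.033,0.019,0.022],[0.033,0.019,0.022],[0.033,0.019,0.022],[0.033,0.019,0.022],[0.033,0.019,0.022],[0,0,0],[0,0,0]],"rot":[[0,0,0],[0,0,0],[0,0,0],[0,0,0],[0,0,0],[0,0,0],[0,0,0]],"fingers":[0.04,0.04,0.04,0.04,0.04,0.04,0.04]}' 60
python3 - <<'E'
from h import *
st();go(.407,-.1165,.042);lev(116)
E
```

```text
time_s: 31.1
tcp_pos: [0.4066, -0.115, 0.1313]
tool_rot: [-0.719, 3.055, 0.003]
contact_force: [1.4, 0.2, -3.3]
width: 0.0482
grasp_force: 65.4
31.1 [ 0.4066 -0.115   0.1313] [-7.190e-01  3.055e+00  3.000e-03] [-0.71  0.17  0.98  2.18 -0.19  0.87  2.42] [ 1.4  0.2 -3.3] 0.0482 65.37386655807495
shift [ 0.0006 -0.0017  0.0893]
toolx [-0.895 -0.446 -0.003] tooly yaw 116.5 z [ 0.002  0.003 -1.   ]
level rot deg [0.08 0.18 0.5 ]
```

Good. Descend, touch down gently, release.

```bash
python3 -m handwheel '{"translation":[[0,-0.001,0.03],[0,0,0.03],[0,0,0.02],[0,0,0.004],[0,0,0.002],[0,0,0],[0,0,0]],"rot":[[0,0,0],[0,0,0],[0,0,0],[0,0,0],[0,0,0],[0,0,0],[0,0,0]],"fingers":[0.04,0.04,0.04,0.04,0.04,0.04,0.04]}' 60
python3 - <<'E'
from h import *
st();go(.407,-.1165,.040)
E
```

```text
time_s: 31.8
tcp_pos: [0.4103, -0.1161, 0.0473]
tool_rot: [-0.723, 3.05, 0.0]
contact_force: [0.5, -0.8, -3.3]
width: 0.0481
grasp_force: 65.4
31.8 [ 0.4103 -0.1161  0.0473] [-0.723  3.05   0.   ] [-0.53  0.36  0.83  2.25 -0.44  0.68  2.65] [ 0.5 -0.8 -3.3] 0.0481 65.39864659309387
shift [0.0032 0.0012 0.0073]
toolx [-0.893 -0.449 -0.007] tooly yaw 116.69 z [ 0.007  0.002 -1.   ]
```

```bash
python3 -m handwheel '{"translation":[[0.003,0.001,0.003],[0,0,0.002],[0,0,0.001],[0,0,0.001],[0,0,0.001],[0,0,0],[0,0,0]],"rot":[[0,0,0],[0,0,0],[0,0,0],[0,0,0],[0,0,0],[0,0,0],[0,0,0]],"fingers":[0.04,0.04,0.04,0.04,0.04,0.04,0.04]}' 60
python3 - <<'E'
from h import *
st();go(.407,-.1165,.040)
E
```

```text
time_s: 32.5
tcp_pos: [0.4051, -0.1166, 0.0405]
tool_rot: [-0.723, 3.054, 0.009]
contact_force: [-11.4, 1.3, 36.2]
width: 0.0479
grasp_force: 69.8
32.5 [ 0.4051 -0.1166  0.0405] [-0.723  3.054  0.009] [-0.52  0.37  0.82  2.26 -0.45  0.67  2.67] [-11.4   1.3  36.2] 0.0479 69.8285722732544
shift [-0.0017 -0.0008  0.0005]
toolx [-0.894 -0.448 -0.005] tooly yaw 116.64 z [ 0.002  0.006 -1.   ]
```

```bash
python3 -m handwheel '{"translation":[[0,0,-0.001],[0,0,0],[0,0,0],[0,0,0],[0,0,-0.005],[0,0,-0.02],[0,0,-0.03],[0,0,-0.04]],"rot":[[0,0,0],[0,0,0],[0,0,0],[0,0,0],[0,0,0],[0,0,0],[0,0,0],[0,0,0]],"fingers":[0.04,0.055,0.06,0.062,0.065,0.065,0.065,0.065]}' 40
python3 -m handwheel '{"translation":[[0,0,-0.04],[-0.04,0.02,-0.02],[-0.04,0.02,0],[-0.04,0.02,0],[0,0,0]],"rot":[[0,0,0],[0,0,0],[0,0,0],[0,0,0],[0,0,0]],"fingers":[0.065,0.065,0.065,0.065,0.065]}'
python3 - <<'E'
from h import *
st();go(.5155,.2925,.2)
for c in("top","side"):
  s=snapshot(c)
  for n,z in(("reject",.005),("brass1",.03),("tray_top",0)):
    for d in tip_of(c,n)[:3]: print(n,c,round(d["conf"],2),w(s,d["point"],z).round(4))
  if c=="side": cv2.imwrite("pics/rej2.png",cv2.resize(s["img"][150:350,200:380,::-1],None,fx=3,fy=3,interpolation=2))
E
```

```text
time_s: 33.3
tcp_pos: [0.4041, -0.1166, 0.1344]
tool_rot: [-0.724, 3.057, 0.0]
contact_force: [0.8, 0.5, 0.3]
width: 0.065
grasp_force: 0.0
time_s: 33.8
tcp_pos: [0.489, -0.0028, 0.1952]
tool_rot: [-0.738, 3.046, -0.0]
contact_force: [-0.2, -0.5, -0.3]
width: 0.0649
grasp_force: 0.0
33.8 [ 0.489  -0.0028  0.1952] [-0.738  3.046 -0.   ] [-0.92  0.22  0.96  1.98 -0.21  1.04  2.18] [-0.2 -0.5 -0.3] 0.0649 0.0
shift [-0.1588  0.2504 -0.0043]
toolx [-0.889 -0.458 -0.007] tooly yaw 117.25 z [ 0.007  0.001 -1.   ]
reject top 0.73 [0.7627 0.0413 0.005 ]
reject top 0.58 [ 0.4035 -0.1189  0.005 ]
reject top 0.29 [0.4429 0.3635 0.005 ]
brass1 top 0.63 [0.438 0.354 0.03 ]
brass1 top 0.5 [0.5509 0.2064 0.03  ]
brass1 top 0.34 [ 0.6753 -0.0306  0.03  ]
tray_top top 0.72 [ 0.4039 -0.1516  0.    ]
reject side 0.55 [ 0.3933 -0.1028  0.005 ]
brass1 side 0.64 [0.4401 0.3491 0.03  ]
brass1 side 0.6 [0.5437 0.1853 0.03  ]
tray_top side 0.86 [ 0.4059 -0.1395  0.    ]
tray_top side 0.42 [0.5145 0.1614 0.    ]
```

View pics/rej2.png

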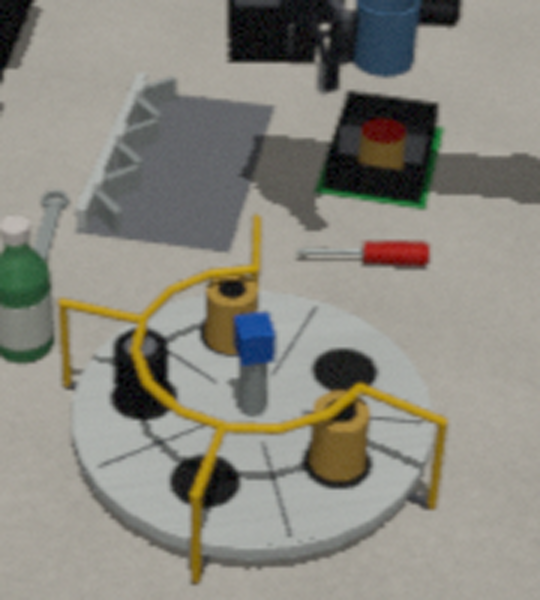

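```bash
python3 -m handwheel '{"translation":[[0,0,0],[0,0,0],[-0.015,0.0395,0],[-0.015,0.0395,0],[-0.015,0.0395,0],[-0.015,0.0395,0],[-0.015,0.0395,0],[-0.015,0.0395,0]],"rot":[[0,0,5.5],[0,0,5.6],[0,0,0],[0,0,0],[0,0,0],[0,0,0],[0,0,0],[0,0,0]],"fingers":[0.06,0.06,0.06,0.06,0.06,0.06,0.06,0.06]}'
python3 -m handwheel '{"translation":[[-0.015,0.0395,0],[0,0,0],[0,0,0]],"rot":[[0,0,0],[0,0,0],[0,0,0]],"fingers":[0.06,0.06,0.06]}'
python3 - <<'E'
from h import *
st();go(.516,.293,.099);lev(106.1)
E
```

```text
time_s: 35.0
tcp_pos: [0.5084, 0.2446, 0.1956]
tool_rot: [-0.424, 3.108, 0.003]
contact_force: [0.7, -0.5, 0.8]
width: 0.0602
grasp_force: 0.0
time_s: 35.3
tcp_pos: [0.512, 0.2858, 0.1952]
tool_rot: [-0.428, 3.108, 0.0]
contact_force: [-0.0, 0.5, 0.3]
width: 0.0601
grasp_force: 0.0
35.3 [0.512  0.2858 0.1952] [-0.428  3.108  0.   ] [-1.23  0.43  0.86  1.76 -0.36  1.12  1.58] [-0.   0.5  0.3] 0.0601 0.0
shift [-0.0054  0.0059  0.0962]
toolx [-0.963 -0.27  -0.004] tooly yaw 105.69 z [ 0.004  0.001 -1.   ]
level rot deg [-0.02  0.23 -0.41]
```

```bash
python3 -m handwheel '{"translation":[[-0.005,0.006,0.03],[0,0,0.035],[0,0,0.025],[0,0,0.006],[0,0,0],[0,0,0],[0,0,0],[0,0,0]],"rot":[[0,0,-0.4],[0,0,0],[0,0,0],[0,0,0],[0,0,0],[0,0,0],[0,0,0],[0,0,0]],"fingers":[0.06,0.06,0.06,0.06,0.06,0.04,0.02,0.02]}' 30
python3 - <<'E'
from h import *
st()
E
python3 -m handwheel '{"translation":[[0,0,0],[0,0,0],[0,0,0],[0,0,0],[0,0,0],[0,0,0],[0,0,0],[0,0,0]],"rot":[[0,0,1],[0,0,2.5],[0,0,4],[0,0,5],[0,0,6],[0,0,6],[0,0,6],[0,0,6]],"fingers":[0.02,0.02,0.02,0.02,0.02,0.02,0.02,0.02]}'
python3 - <<'E'
from h import *
st();lev(34.1)
E
```

```text
time_s: 36.1
tcp_pos: [0.5167, 0.2942, 0.1016]
tool_rot: [-0.437, 3.104, 0.007]
contact_force: [-2.2, 1.9, 6.8]
width: 0.0313
grasp_force: 31.0
36.1 [0.5167 0.2942 0.1016] [-0.437  3.104  0.007] [-1.16  0.55  0.77  1.83 -0.47  0.95  1.66] [-2.2  1.9  6.8] 0.0313 31.002073287963867
time_s: 36.9
tcp_pos: [0.5168, 0.295, 0.1016]
tool_rot: [0.561, 3.086, 0.01]
contact_force: [-1.5, 4.1, 5.5]
width: 0.0316
grasp_force: 31.6
36.9 [0.5168 0.295  0.1016] [0.561 3.086 0.01 ] [-1.26  0.62  0.93  1.83 -0.59  0.99  1.13] [-1.5  4.1  5.5] 0.0316 31.55960440635681
level rot deg [ 0.47  0.1  35.29]
```

```bash
python3 -m handwheel '{"translation":[[0,0,0],[0,0,0],[0,0,0],[0,0,0],[0,0,0],[0,0,0],[0,0,0],[0,0,0]],"rot":[[0,0,5.8],[0,0,6],[0,0,6],[0,0,6],[0,0,5],[0,0,4],[0,0,2],[0,0,0.5]],"fingers":[0.02,0.02,0.02,0.02,0.02,0.02,0.02,0.02]}'
python3 - <<'E'
from h import *
st()
E
python3 -m handwheel '{"translation":[[0,0,0],[0,0,0],[0,0,0],[0,0,0],[0,0,-0.03],[0,0,-0.04],[0,0,-0.03],[0,0,0]],"rot":[[0,0,0],[0,0,0],[0,0,0],[0,0,0],[0,0,0],[0,0,0],[0,0,0],[0,0,0]],"fingers":[0.02,0.045,0.06,0.06,0.06,0.06,0.07,0.07]}'
python3 - <<'E'
from h import *
st()
for c in("top","side"):
  s=snapshot(c)
  for n in("brass1","black"):
    for d in tip_of(c,n)[:3]: print(n,c,round(d["conf"],2),w(s,d["point"],.03).round(4))
    for d in trace(c,n)[:3]: print("  tr",n,c,round(d["conf"],2),w(s,d["point"],.07).round(4))
E
```

```text
time_s: 37.7
tcp_pos: [0.5173, 0.2955, 0.1016]
tool_rot: [1.466, 2.774, 0.013]
contact_force: [0.2, 3.8, 5.0]
width: 0.0316
grasp_force: 31.1
37.7 [0.5173 0.2955 0.1016] [1.466 2.774 0.013] [-1.34  0.7   1.08  1.83 -0.72  1.05  0.62] [0.2 3.8 5. ] 0.0316 31.126084327697754
time_s: 38.5
tcp_pos: [0.5182, 0.2925, 0.2037]
tool_rot: [1.468, 2.769, 0.015]
contact_force: [0.2, -0.2, -0.7]
width: 0.0697
grasp_force: 0.0
38.5 [0.5182 0.2925 0.2037] [1.468 2.769 0.015] [-1.41  0.6   1.2   1.74 -0.6   1.21  0.54] [ 0.2 -0.2 -0.7] 0.0697 0.0
brass1 top 0.58 [0.4405 0.248  0.03  ]
  tr brass1 top 0.78 [0.4424 0.2428 0.07  ]
black top 0.72 [0.5481 0.1996 0.03  ]
  tr black top 0.83 [0.5434 0.1921 0.07  ]
brass1 side 0.6 [0.5461 0.3737 0.03  ]
brass1 side 0.59 [0.4364 0.2338 0.03  ]
  tr brass1 side 0.86 [0.5517 0.3942 0.07  ]
  tr brass1 side 0.73 [0.4441 0.2465 0.07  ]
  tr brass1 side 0.28 [0.5547 0.3615 0.07  ]
black side 0.72 [0.5412 0.2029 0.03  ]
black side 0.63 [ 0.6574 -0.0698  0.03  ]
black side 0.35 [0.7306 0.2352 0.03  ]
  tr black side 0.74 [0.7489 0.0721 0.07  ]
  tr black side 0.62 [0.5477 0.2113 0.07  ]
```

```bash
python3 -m handwheel '{"translation":[[0,-0.033,0],[0,-0.033,0],[0,-0.033,0],[0,0,0],[0,0,0],[0,0,0],[0,0,0],[0,0,0]],"rot":[[0,0,0],[0,0,0],[0,0,0],[0,0,-8.2],[0,0,-8.2],[0,0,-8.2],[0,0,-8.2],[0,0,-8.2]],"fingers":[0.08,0.08,0.08,0.08,0.08,0.08,0.08,0.08]}'
python3 -m handwheel '{"translation":[[0,0,0],[0,0,0],[0,0,0],[0,0,0],[0,0,0],[0,0,0],[0,0,0]],"rot":[[0,0,-8.2],[0,0,-8.2],[0,0,-8.2],[0,0,-8.2],[0,0,-8.2],[0,0,-8],[0,0,0]],"fingers":[0.08,0.08,0.08,0.08,0.08,0.08,0.08]}'
python3 - <<'E'
from h import *
st();go(.435,.238,.064);lev(124.1)
E
```

```text
time_s: 39.8
tcp_pos: [0.4335, 0.2368, 0.199]
tool_rot: [0.395, 3.113, 0.004]
contact_force: [-0.0, -0.7, 0.6]
width: 0.0802
grasp_force: 0.0
time_s: 40.5
tcp_pos: [0.4336, 0.2367, 0.1991]
tool_rot: [-0.921, 2.999, 0.002]
contact_force: [-0.1, 0.6, 1.0]
width: 0.08
grasp_force: 0.0
40.5 [0.4336 0.2367 0.1991] [-9.210e-01  2.999e+00  2.000e-03] [-1.42  0.23  0.96  1.96 -0.22  1.05  1.81] [-0.1  0.6  1. ] 0.08 0.0
shift [-0.0013  0.0003  0.1351]
toolx [-0.827 -0.561 -0.005] tooly yaw 124.16 z [ 0.004  0.002 -1.   ]
level rot deg [-0.02  0.26  0.06]
```

```bash
python3 -m handwheel '{"translation":[[-0.001,0,0.03],[0,0,0.04],[0,0,0.04],[0,0,0.02],[0,0,0.004],[0,0,0],[0,0,0],[0,0,0]],"rot":[[0,0,0],[0,0,0],[0,0,0],[0,0,0],[0,0,0],[0,0,0],[0,0,0],[0,0,0]],"fingers":[0.08,0.08,0.08,0.08,0.08,0.06,0.04,0.04]}' 40
python3 -m handwheel '{"translation":[[0,0,0],[0,0,-0.01],[0,0,-0.03],[0,0,-0.04],[0,0,-0.04],[0,0,-0.02],[0,0,0]],"rot":[[0,0,0],[0,0,0],[0,0,0],[0,0,0],[0,0,0],[0,0,0],[0,0,0]],"fingers":[0.04,0.04,0.04,0.04,0.04,0.04,0.04]}' 60
python3 - <<'E'
from h import *
st();go(.67,-.13,.2);lev(84.8)
E
```

```text
time_s: 41.3
tcp_pos: [0.4362, 0.2383, 0.0666]
tool_rot: [-0.921, 2.996, 0.003]
contact_force: [0.4, -1.3, 2.8]
width: 0.0489
grasp_force: 41.3
time_s: 42.0
tcp_pos: [0.4361, 0.2386, 0.2082]
tool_rot: [-0.921, 2.993, 0.007]
contact_force: [0.2, -0.0, -2.1]
width: 0.048
grasp_force: 63.1
42.0 [0.4361 0.2386 0.2082] [-0.921  2.993  0.007] [-1.44  0.22  0.99  1.95 -0.22  1.07  1.81] [ 0.2 -0.  -2.1] 0.048 63.08075308799744
shift [ 0.0139 -0.4363  0.0074]
toolx [-0.827 -0.562 -0.011] tooly yaw 124.21 z [ 0.008  0.007 -1.   ]
level rot deg [ 0.29  0.59 39.41]
```

```bash
python3 -m handwheel '{"translation":[[-0.01,-0.01,0],[-0.0297,-0.03,0],[-0.0297,-0.03,0],[-0.0297,-0.03,0],[-0.0297,-0.03,0],[-0.0297,-0.03,0],[-0.0297,-0.03,0],[-0.0297,-0.03,0]],"rot":[[0,0,0],[0,0,0],[0,0,0],[0,0,0],[0,0,0],[0,0,0],[0,0,0],[0,0,0]],"fingers":[0.04,0.04,0.04,0.04,0.04,0.04,0.04,0.04]}' 60
python3 -m handwheel '{"translation":[[0,0,0],[0,0,0],[0,0,0],[0,0,0],[0,0,0],[0,0,0],[0,0,0]],"rot":[[0,0,7.9],[0,0,7.9],[0,0,7.9],[0,0,7.9],[0,0,7.9],[0,0,0],[0,0,0]],"fingers":[0.04,0.04,0.04,0.04,0.04,0.04,0.04]}' 60
python3 - <<'E'
from h import *
st();go(.6505,-.0209,.1);lev(84.8)
E
```

```text
time_s: 42.8
tcp_pos: [0.7386, 0.1777, 0.203]
tool_rot: [-0.923, 3.003, 0.003]
contact_force: [0.3, 0.5, -1.2]
width: 0.048
grasp_force: 63.2
time_s: 43.5
tcp_pos: [0.7375, 0.178, 0.2043]
tool_rot: [0.141, 3.137, 0.002]
contact_force: [-0.0, 0.2, -3.2]
width: 0.0482
grasp_force: 63.4
43.5 [0.7375 0.178  0.2043] [1.410e-01 3.137e+00 2.000e-03] [-0.8   0.81  0.96  1.28 -0.65  1.37  1.61] [-0.   0.2 -3.2] 0.0482 63.35640907287598
shift [ 0.0689 -0.2061  0.1039]
toolx [-0.996  0.09  -0.001] tooly yaw 84.84 z [ 0.002  0.001 -1.   ]
level rot deg [0.08 0.08 0.04]
```

```bash
python3 -m handwheel '{"translation":[[0.0138,-0.0412,0],[0.0138,-0.0412,0],[0.0138,-0.0412,0],[0.0138,-0.0412,0],[0.0138,-0.0412,0],[0,0,0.04],[0,0,0.04],[0,0,0]],"rot":[[0,0,0],[0,0,0],[0,0,0],[0,0,0],[0,0,0],[0,0,0],[0,0,0],[0,0,0]],"fingers":[0.04,0.04,0.04,0.04,0.04,0.04,0.04,0.04]}' 60
python3 - <<'E'
from h import *
st();go(.6505,-.0209,.039);lev(84.8)
s=snapshot("side");snapshot("top");
for c in("top","side"):
  for d in tip_of(c,"seat0")[:3]: print(c,d["conf"],w(s if c=="side" else snapshot("top"),d["point"],0).round(4))
cv2.imwrite("pics/solv.png",cv2.resize(s["img"][160:290,180:320,::-1],None,fx=4,fy=4,interpolation=2))
E
```

```text
time_s: 44.3
tcp_pos: [0.6462, -0.019, 0.1198]
tool_rot: [-0.143, -3.131, -0.006]
contact_force: [-0.9, 0.9, -3.9]
width: 0.0487
grasp_force: 63.3
44.3 [ 0.6462 -0.019   0.1198] [-0.143 -3.131 -0.006] [-0.67  0.7   0.95  1.67 -0.63  1.11  1.95] [-0.9  0.9 -3.9] 0.0487 63.32525610923767
shift [-0.0051 -0.0018  0.0807]
toolx [-0.996  0.091  0.008] tooly yaw 84.78 z [-0.007  0.004 -1.   ]
level rot deg [ 0.2  -0.44 -0.02]
top 0.89 [ 0.6864 -0.0297  0.    ]
top 0.77 [ 0.6678 -0.1129  0.    ]
top 0.63 [ 0.6616 -0.2089  0.    ]
side 0.8 [ 0.6723 -0.2239  0.    ]
side 0.69 [ 0.6765 -0.0282  0.    ]
side 0.58 [ 0.6748 -0.1264  0.    ]
```

View pics/solv.png

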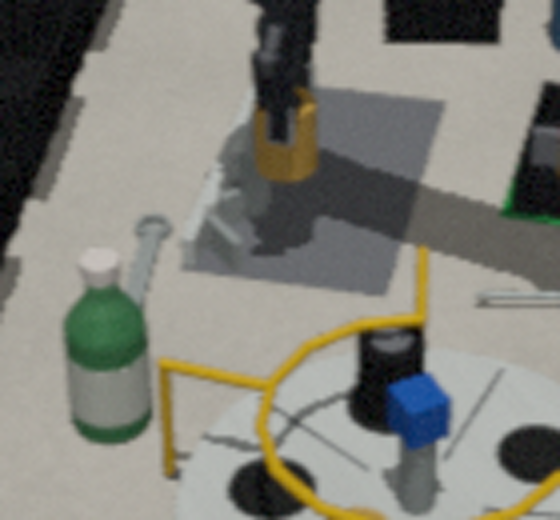

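```bash
python3 -m handwheel '{"translation":[[-0.004,-0.003,0.03],[0,0,0.03],[0,0,0.014],[0,0,0.003],[0,0,0.001],[0,0,0],[0,0,0]],"rot":[[0,0,0],[0,0,0],[0,0,0],[0,0,0],[0,0,0],[0,0,0],[0,0,0]],"fingers":[0.04,0.04,0.04,0.04,0.04,0.04,0.04]}' 60
python3 - <<'E'
from h import *
st();go(.6505,-.022,.0375);lev(84.8)
E
```

```text
time_s: 45.35
tcp_pos: [0.6559, -0.024, 0.049]
tool_rot: [0.145, 3.132, 0.003]
contact_force: [-0.0, 0.3, -2.3]
width: 0.0482
grasp_force: 63.6
45.35 [ 0.6559 -0.024   0.049 ] [1.450e-01 3.132e+00 3.000e-03] [-0.61  0.78  0.88  1.7  -0.71  1.    2.01] [-0.   0.3 -2.3] 0.0482 63.59115242958069
shift [0.0056 0.0015 0.0114]
toolx [-0.996  0.092 -0.006] tooly yaw 84.7 z [ 0.007  0.002 -1.   ]
level rot deg [ 0.13  0.37 -0.1 ]
```

```bash
python3 -m handwheel '{"translation":[[0.005,0.001,0.005],[0,0,0.003],[0,0,0.002],[0,0,0.001],[0,0,0],[0,0,0]],"rot":[[0,0.3,0],[0,0,0],[0,0,0],[0,0,0],[0,0,0],[0,0,0]],"fingers":[0.04,0.04,0.04,0.04,0.04,0.04]}' 60
python3 - <<'E'
from h import *
st();go(.6505,-.022,.0375);lev(84.8)
E
```

```text
time_s: 45.95
tcp_pos: [0.6498, -0.0221, 0.0371]
tool_rot: [-0.145, -3.136, -0.005]
contact_force: [-3.7, 1.8, 4.7]
width: 0.0483
grasp_force: 64.3
45.95 [ 0.6498 -0.0221  0.0371] [-0.145 -3.136 -0.005] [-0.61  0.79  0.87  1.72 -0.72  0.98  2.01] [-3.7  1.8  4.7] 0.0483 64.33250069618225
shift [-0.0007  0.0002 -0.0004]
toolx [-0.996  0.092  0.002] tooly yaw 84.7 z [-0.002  0.003 -1.   ]
level rot deg [ 0.18 -0.11 -0.1 ]
```

```bash
python3 -m handwheel '{"translation":[[-0.008,0,0],[-0.008,0,0],[-0.006,0,0],[0,0,0],[0,0,0]],"rot":[[0,0,0],[0,0,0],[0,0,0],[0,0,0],[0,0,0]],"fingers":[0.04,0.04,0.04,0.04,0.04]}' 40
python3 -m handwheel '{"translation":[[0,0,0],[0,0,0],[0,0,0],[0,0,-0.02],[0,0,-0.04],[0,0,-0.03],[0,0,0]],"rot":[[0,0,0],[0,0,0],[0,0,0],[0,0,0],[0,0,0],[0,0,0],[0,0,0]],"fingers":[0.055,0.06,0.062,0.062,0.062,0.062,0.062]}' 40
python3 - <<'E'
from h import *
st();go(.6804-.0697-.007,-.0250+.0063+.0006,.1);lev(84.8)
E
```

```text
time_s: 46.45
tcp_pos: [0.6733, -0.0251, 0.0369]
tool_rot: [0.146, 3.136, 0.002]
contact_force: [1.2, -0.6, 2.1]
width: 0.0483
grasp_force: 64.0
time_s: 47.15
tcp_pos: [0.6754, -0.0261, 0.1331]
tool_rot: [0.146, 3.129, 0.003]
contact_force: [-0.3, -0.4, 0.8]
width: 0.0622
grasp_force: 0.0
47.15 [ 0.6754 -0.0261  0.1331] [1.460e-01 3.129e+00 3.000e-03] [-0.63  0.73  0.95  1.6  -0.64  1.15  1.95] [-0.3 -0.4  0.8] 0.0622 0.0
shift [0.0724 0.0013 0.0325]
toolx [-0.996  0.093 -0.009] tooly yaw 84.67 z [ 0.009  0.001 -1.   ]
level rot deg [ 0.12  0.52 -0.13]
```

Back off, close, descend in front, then push.

```bash
python3 -m handwheel '{"translation":[[0.036,0,0],[0.036,0.001,0],[0,0,0.03],[0,0,0.03],[0,0,0.03],[0,0,0.012],[0,0,0],[0,0,0]],"rot":[[0,0.5,0],[0,0,0],[0,0,0],[0,0,0],[0,0,0],[0,0,0],[0,0,0],[0,0,0]],"fingers":[0.03,0,0,0,0,0,0,0]}' 40
python3 - <<'E'
from h import *
st();go(.6804-.036*.996,-.0250+.036*.0906,.022);lev(84.8)
E
```

```text
time_s: 47.95
tcp_pos: [0.6003, -0.0171, 0.0261]
tool_rot: [-0.146, -3.13, -0.004]
contact_force: [0.3, -0.4, 1.4]
width: 0.0002
grasp_force: 0.0
47.95 [ 0.6003 -0.0171  0.0261] [-0.146 -3.13  -0.004] [-0.66  0.74  0.88  1.85 -0.72  0.92  2.04] [ 0.3 -0.4  1.4] 0.0002 0.0
shift [-0.0445 -0.0005  0.0037]
toolx [-0.996  0.093  0.008] tooly yaw 84.67 z [-0.008  0.003 -1.   ]
level rot deg [ 0.11 -0.47 -0.12]
```

```bash
python3 -m handwheel '{"translation":[[-0.01,0,0.001],[-0.01,0,0],[-0.01,0,0],[-0.006,0,0],[-0.004,0,0],[-0.003,0,0]],"rot":[[0,0,0],[0,0,0],[0,0,0],[0,0,0],[0,0,0],[0,0,0]],"fingers":[0,0,0,0,0,0]}' 40
python3 -m handwheel '{"translation":[[-0.001,0,0],[-0.001,0,0],[0,0,0]],"rot":[[0,0,0],[0,0,0],[0,0,0]],"fingers":[0,0,0]}' 40
python3 -m handwheel '{"translation":[[-0.001,0,0],[-0.001,0,0],[0,0,0]],"rot":[[0,0,0],[0,0,0],[0,0,0]],"fingers":[0,0,0]}' 40
```

```text
time_s: 48.55
tcp_pos: [0.6417, -0.0207, 0.0233]
tool_rot: [-0.145, -3.126, -0.004]
contact_force: [-2.6, -0.9, 1.4]
width: -0.0
grasp_force: 1.2
time_s: 48.85
tcp_pos: [0.6438, -0.0208, 0.0233]
tool_rot: [-0.145, -3.128, -0.004]
contact_force: [-1.4, -0.7, 1.0]
width: -0.0002
grasp_force: 1.0
time_s: 49.15
tcp_pos: [0.6454, -0.0205, 0.0233]
tool_rot: [-0.145, -3.126, -0.006]
contact_force: [-5.0, 0.9, 3.7]
width: 0.0001
grasp_force: 2.4
```

```bash
python3 -m handwheel '{"translation":[[-0.001,0,0],[0,0,0]],"rot":[[0,0,0],[0,0,0]],"fingers":[0,0]}' 40 | grep -E 'tcp|contact'
python3 -m handwheel '{"translation":[[-0.001,0,0],[0,0,0]],"rot":[[0,0,0],[0,0,0]],"fingers":[0,0]}' 40 | grep -E 'tcp|contact'
```

```text
tcp_pos: [0.6456, -0.0202, 0.0232]
contact_force: [-7.2, 1.6, 5.6]
tcp_pos: [0.6459, -0.0198, 0.0231]
contact_force: [-7.5, 3.8, 5.6]
```

```bash
for i in 1; do python3 -m handwheel '{"translation":[[-0.002,0,0],[0,0,0]],"rot":[[0,0,0],[0,0,0]],"fingers":[0,0]}' 40 | grep -E 'tcp|contact'; done
python3 -m handwheel '{"translation":[[-0.002,0,0],[0,0,0]],"rot":[[0,0,0],[0,0,0]],"fingers":[0,0]}' 40 | grep -E 'tcp|contact'
python3 - <<'E'
from h import *
st()
s=snapshot("side")
for d in trace("side","brass1"): print(d["conf"],np.round(d["point"]),w(s,d["point"],.045).round(3))
for d in tip_of("side","brass1"): print(d["conf"],np.round(d["point"]),w(s,d["point"],0).round(4))
cv2.imwrite("pics/seat.png",cv2.resize(s["img"][170:250,215:315,::-1],None,fx=7,fy=7,interpolation=2))
E
```

```text
tcp_pos: [0.6458, -0.0198, 0.0228]
contact_force: [-12.0, 3.4, 10.0]
tcp_pos: [0.6458, -0.02, 0.0225]
contact_force: [-17.4, 5.1, 11.9]
49.95 [ 0.6458 -0.02    0.0225] [-0.144 -3.114 -0.011] [-0.6   0.81  0.85  1.72 -0.72  0.99  2.02] [-17.4   5.1  11.9] 0.0 8.668013289570808
0.79 [242. 212.] [ 0.674 -0.002  0.045]
0.62 [281. 290.] [0.522 0.331 0.045]
0.42 [345. 150.] [ 0.337 -0.45   0.045]
0.79 [242. 219.] [ 0.6803 -0.0245  0.    ]
0.67 [282. 299.] [0.517  0.3203 0.    ]
```

View pics/seat.png

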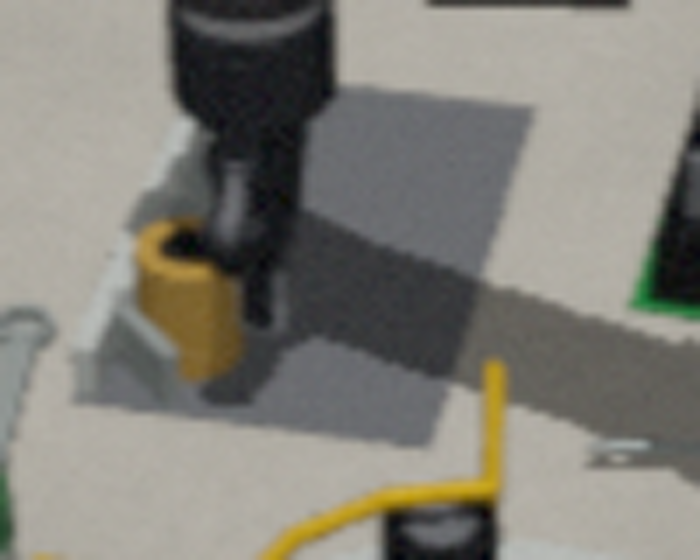

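```bash
python3 -m handwheel '{"translation":[[0.02,0,0],[0.03,0,0],[0.01,0,-0.03],[0,0,-0.04],[0,0,-0.04],[0,0,-0.04],[0,0.04,-0.02],[0,0.04,0]],"rot":[[0,-0.5,0],[0,0,0],[0,0,0],[0,0,0],[0,0,0],[0,0,0],[0,0,0],[0,0,0]],"fingers":[0,0,0,0,0.03,0.06,0.06,0.06]}' 40
python3 - <<'E'
from h import *
st();go(.516,.293,.2)
for c in("side","top"):
  s=snapshot(c)
  for z,n in((.03,"brass1"),(0.,"brass1"),(.03,"black")):
    for d in tip_of(c,n): print(n,c,round(d["conf"],2),np.round(d["point"]),z,w(s,d["point"],z).round(4))
  if c=="top": a=cv2.resize(s["img"][175:310,95:245,::-1],None,fx=3,fy=3)
  else: b=cv2.resize(s["img"][210:345,210:360,::-1],None,fx=3,fy=3)
cv2.imwrite("pics/two.png",np.vstack([a,b])[:, :][:810] if False else cv2.resize(np.hstack([a,b]),(800,360)))
E
```

```text
time_s: 50.9
tcp_pos: [0.6037, 0.0623, 0.1984]
tool_rot: [0.151, 3.128, 0.006]
contact_force: [1.1, 1.7, -0.2]
width: 0.0583
grasp_force: 0.0
50.9 [0.6037 0.0623 0.1984] [0.151 3.128 0.006] [-0.92  0.57  1.08  1.71 -0.54  1.18  1.77] [ 1.1  1.7 -0.2] 0.0583 0.0
shift [ 0.1095  0.2212 -0.0017]
toolx [-0.995  0.096 -0.009] tooly yaw 84.47 z [ 0.01   0.003 -1.   ]
brass1 side 0.76 [241. 216.] 0.03 [ 0.6798 -0.004   0.03  ]
brass1 side 0.71 [278. 297.] 0.03 [0.5274 0.3418 0.03  ]
brass1 side 0.56 [328. 205.] 0.03 [ 0.4007 -0.096   0.03  ]
brass1 side 0.45 [276. 262.] 0.03 [0.5461 0.2064 0.03  ]
brass1 side 0.76 [241. 216.] 0.0 [ 0.6865 -0.0437  0.    ]
brass1 side 0.71 [278. 297.] 0.0 [0.5295 0.3126 0.    ]
brass1 side 0.56 [328. 205.] 0.0 [ 0.399  -0.1385  0.    ]
brass1 side 0.45 [276. 262.] 0.0 [0.5488 0.1731 0.    ]
black side 0.65 [257. 190.] 0.03 [ 0.647  -0.1558  0.03  ]
black side 0.53 [279. 262.] 0.03 [0.5372 0.202  0.03  ]
black side 0.2 [344. 156.] 0.03 [ 0.3416 -0.4346  0.03  ]
brass1 top 0.76 [282. 179.] 0.03 [ 0.681 -0.014  0.03 ]
brass1 top 0.63 [147. 233.] 0.03 [0.5254 0.3613 0.03  ]
brass1 top 0.76 [282. 179.] 0.0 [ 0.6872 -0.0138  0.    ]
brass1 top 0.63 [147. 233.] 0.0 [0.5278 0.3706 0.    ]
```

View pics/two.png

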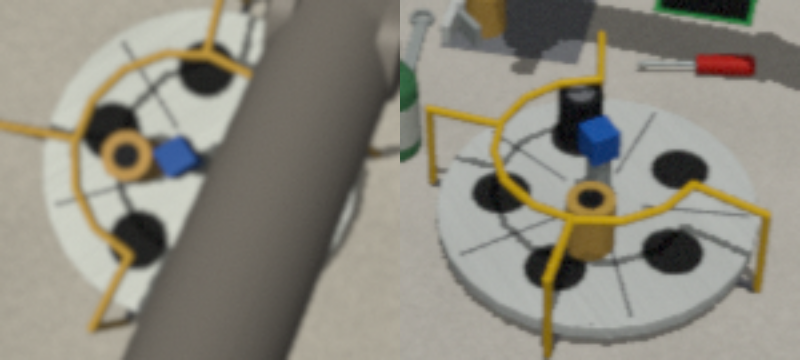

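Run:
```python
from h import *
s=snapshot("top");q=snapshot("side");c=np.array([.516,.293])
for S,p in((s,(142.6,233.1)),(q,(282,283.1))):
    X=w(S,p,.09); v=X[:2]-c; print(X.round(4),np.linalg.norm(v).round(4),np.degrees(np.arctan2(v[1],v[0])).round(1))
for p in((209/2.667+95,68/2.667+175),(111/2.667+95,130/2.667+175),(138/2.667+95,240/2.667+175)):
    v=w(s,p,.03)[:2]-c; print("bay",np.linalg.norm(v).round(4),np.degrees(np.arctan2(v[1],v[0])).round(1))
```

```text
[0.52   0.3534 0.09  ] 0.0606 86.2
[0.5178 0.3503 0.09  ] 0.0574 88.2
bay 0.101 -1.3
bay 0.1036 70.4
bay 0.1018 141.0
```

```bash
python3 -m handwheel '{"translation":[[0,0,0],[0,0,0],[0,0,0],[0,0,0],[0,0,0],[-0.0095,0.04,0],[-0.0095,0.04,0],[-0.0095,0.04,0]],"rot":[[0,0,-7.9],[0,0,-7.9],[0,0,-7.9],[0,0,-7.9],[0,0,-8],[0,0,0],[0,0,0],[0,0,0]],"fingers":[0.06,0.06,0.06,0.06,0.06,0.06,0.06,0.06]}' 30
python3 -m handwheel '{"translation":[[-0.0095,0.04,0],[-0.0095,0.04,0],[-0.0095,0.04,0],[0,0,0.02],[0,0,0]],"rot":[[0,0,0],[0,0,0],[0,0,0],[0,0,0],[0,0,0]],"fingers":[0.055,0.055,0.055,0.055,0.055]}' 30
python3 - <<'E'
from h import *
st();go(.516,.293,.103);lev(124.1)
E
```

```text
time_s: 52.2
tcp_pos: [0.5557, 0.1785, 0.1942]
tool_rot: [-0.922, 3.003, 0.004]
contact_force: [-0.1, 1.0, 0.8]
width: 0.06
grasp_force: 0.0
time_s: 52.7
tcp_pos: [0.5098, 0.2941, 0.1722]
tool_rot: [0.928, -2.997, -0.002]
contact_force: [0.5, -1.4, 0.4]
width: 0.0551
grasp_force: 0.0
52.7 [0.5098 0.2941 0.1722] [ 9.280e-01 -2.997e+00 -2.000e-03] [-1.25  0.48  0.88  1.77 -0.42  1.09  1.95] [ 0.5 -1.4  0.4] 0.0551 0.0
shift [-0.0048 -0.0046  0.0692]
toolx [-0.825 -0.565  0.004] tooly yaw 124.42 z [-0.005 -0.    -1.   ]
level rot deg [ 0.13 -0.23  0.32]
```

```bash
python3 -m handwheel '{"translation":[[-0.004,-0.004,0.02],[0,0,0.03],[0,0,0.015],[0,0,0.003],[0,0,0],[0,0,0],[0,0,0],[0,0,0]],"rot":[[0,0,0.3],[0,0,0],[0,0,0],[0,0,0],[0,0,0],[0,0,0],[0,0,0],[0,0,0]],"fingers":[0.055,0.055,0.055,0.055,0.055,0.04,0.02,0.02]}' 30
python3 - <<'E'
from h import *
st()
E
python3 -m handwheel '{"translation":[[0,0,0],[0,0,0],[0,0,0],[0,0,0],[0,0,0],[0,0,0],[0,0,0],[0,0,0]],"rot":[[0,0,-2],[0,0,-4],[0,0,-6],[0,0,-7],[0,0,-7],[0,0,-6],[0,0,-3.5],[0,0,-1.4]],"fingers":[0.02,0.02,0.02,0.02,0.02,0.02,0.02,0.02]}'
python3 -m handwheel '{"translation":[[0,0,0],[0,0,0],[0,0,0],[0,0,-0.02],[0,0,-0.03],[0,0,-0.01],[0,0,0]],"rot":[[0,0,0],[0,0,0],[0,0,0],[0,0,0],[0,0,0],[0,0,0],[0,0,0]],"fingers":[0.045,0.055,0.055,0.055,0.055,0.055,0.055]}'
python3 - <<'E'
from h import *
st();lev(71)
E
```

```text
time_s: 53.5
tcp_pos: [0.5174, 0.2944, 0.108]
tool_rot: [-0.919, 3.003, 0.008]
contact_force: [-2.8, 0.5, 5.6]
width: 0.0313
grasp_force: 31.4
53.5 [0.5174 0.2944 0.108 ] [-0.919  3.003  0.008] [-1.19  0.56  0.82  1.82 -0.5   0.98  2.01] [-2.8  0.5  5.6] 0.0313 31.39366328716278
time_s: 54.3
tcp_pos: [0.5176, 0.2942, 0.108]
tool_rot: [-1.822, 2.556, 0.007]
contact_force: [-1.7, 1.8, 6.4]
width: 0.0312
grasp_force: 31.4
time_s: 55.0
tcp_pos: [0.5185, 0.293, 0.1678]
tool_rot: [-1.819, 2.557, 0.003]
contact_force: [-0.0, 0.3, 0.4]
width: 0.0552
grasp_force: 0.0
55.0 [0.5185 0.293  0.1678] [-1.819  2.557  0.003] [-1.12  0.44  0.71  1.76 -0.32  1.06  2.51] [-0.   0.3  0.4] 0.0552 0.0
level rot deg [ 0.18  0.21 89.88]
```

Regrip at 71°, turn +90°.

```bash
python3 -m handwheel '{"translation":[[0,0,0],[0,0,0],[0,0,0],[0,0,0],[0,0,0],[0,0,0],[0,0,0],[0,0,0]],"rot":[[0,0,8.2],[0,0,8.2],[0,0,8.2],[0,0,8.2],[0,0,8.2],[0,0,8.2],[0,0,8.2],[0,0,8.2]],"fingers":[0.055,0.055,0.055,0.055,0.055,0.055,0.055,0.055]}'
python3 -m handwheel '{"translation":[[0,0,0],[0,0,0],[0,0,0],[0,0,0]],"rot":[[0,0,8.2],[0,0,8.2],[0,0,7.9],[0,0,0]],"fingers":[0.055,0.055,0.055,0.055]}'
python3 - <<'E'
from h import *
st();go(.516,.293,.106);lev(71)
E
```

```text
time_s: 55.8
tcp_pos: [0.5165, 0.2923, 0.1647]
tool_rot: [0.135, -3.136, -0.001]
contact_force: [-0.4, 0.1, 0.6]
width: 0.0551
grasp_force: 0.0
time_s: 56.2
tcp_pos: [0.5165, 0.2923, 0.1646]
tool_rot: [-0.518, -3.096, 0.001]
contact_force: [0.2, -0.8, -0.2]
width: 0.0549
grasp_force: 0.0
56.2 [0.5165 0.2923 0.1646] [-5.180e-01 -3.096e+00  1.000e-03] [-1.35  0.6   1.09  1.77 -0.58  1.14  1.16] [ 0.2 -0.8 -0.2] 0.0549 0.0
shift [0.0006 0.0006 0.0586]
toolx [-0.945  0.326  0.002] tooly yaw 70.99 z [-0.003 -0.    -1.   ]
level rot deg [-0.07 -0.13 -0.01]
```

```bash
python3 -m handwheel '{"translation":[[0,0,0.02],[0,0,0.03],[0,0,0.009],[0,0,0],[0,0,0],[0,0,0],[0,0,0]],"rot":[[0,0,0],[0,0,0],[0,0,0],[0,0,0],[0,0,0],[0,0,0],[0,0,0]],"fingers":[0.055,0.055,0.055,0.055,0.04,0.02,0.02]}' 30
python3 -m handwheel '{"translation":[[0,0,0],[0,0,0],[0,0,0],[0,0,0],[0,0,0],[0,0,0],[0,0,0],[0,0,0]],"rot":[[0,0,-2],[0,0,-4],[0,0,-6],[0,0,-7],[0,0,-7],[0,0,-7],[0,0,-7],[0,0,-7]],"fingers":[0.02,0.02,0.02,0.02,0.02,0.02,0.02,0.02]}'
python3 -m handwheel '{"translation":[[0,0,0],[0,0,0],[0,0,0],[0,0,0],[0,0,0],[0,0,0],[0,0,0],[0,0,0]],"rot":[[0,0,-7],[0,0,-7],[0,0,-7],[0,0,-7],[0,0,-6],[0,0,-5],[0,0,-3],[0,0,-1]],"fingers":[0.02,0.02,0.02,0.02,0.02,0.02,0.02,0.02]}'
python3 -m handwheel '{"translation":[[0,0,0],[0,0,0],[0,0,0],[0,0,-0.02],[0,0,-0.03],[0,0,-0.04],[0,0,-0.01]],"rot":[[0,0,0],[0,0,0],[0,0,0],[0,0,0],[0,0,0],[0,0,0],[0,0,0]],"fingers":[0.045,0.055,0.055,0.055,0.055,0.08,0.08]}'
python3 - <<'E'
from h import *
st()
c=np.array([.516,.293])
for n in("side","top"):
  s=snapshot(n)
  for d in tip_of(n,"brass1"):
    X=w(s,d["point"],.03); v=X[:2]-c; print(n,round(d["conf"],2),X.round(4),np.linalg.norm(v).round(3),np.degrees(np.arctan2(v[1],v[0])).round(1))
  hs=cv2.cvtColor(s["img"],cv2.COLOR_RGB2HSV)
a=np.radians(-145.9);print("exp",c+.059*np.array([np.cos(a),np.sin(a)]))
q=snapshot("side");cv2.imwrite("pics/two2.png",cv2.resize(q["img"][210:345,210:360,::-1],None,fx=4,fy=4,interpolation=2))
E
```

```text
time_s: 56.9
tcp_pos: [0.5187, 0.2942, 0.1089]
tool_rot: [0.517, 3.097, 0.008]
contact_force: [2.3, 2.5, 1.4]
width: 0.0309
grasp_force: 32.4
time_s: 57.7
tcp_pos: [0.5187, 0.295, 0.1089]
tool_rot: [-0.77, 3.042, 0.008]
contact_force: [1.5, 4.7, 2.9]
width: 0.0313
grasp_force: 32.4
time_s: 58.5
tcp_pos: [0.5181, 0.2955, 0.1088]
tool_rot: [-1.826, 2.55, 0.007]
contact_force: [1.2, 5.7, 3.7]
width: 0.0313
grasp_force: 32.5
time_s: 59.2
tcp_pos: [0.5199, 0.2926, 0.2115]
tool_rot: [-1.819, 2.553, 0.003]
contact_force: [0.7, -0.1, 0.2]
width: 0.08
grasp_force: 0.0
59.2 [0.5199 0.2926 0.2115] [-1.819  2.553  0.003] [-1.12  0.39  0.69  1.71 -0.27  1.13  2.47] [ 0.7 -0.1  0.2] 0.08 0.0
side 0.7 [0.6706 0.0143 0.03  ] 0.319 -61.0
side 0.67 [0.4708 0.2575 0.03  ] 0.058 -141.8
top 0.8 [0.472 0.261 0.03 ] 0.054 -144.0
top 0.71 [ 0.675  -0.0174  0.03  ] 0.349 -62.9
top 0.43 [0.421  0.0442 0.03  ] 0.266 -110.9
exp [0.46714444 0.2599223 ]
```

View pics/two2.png

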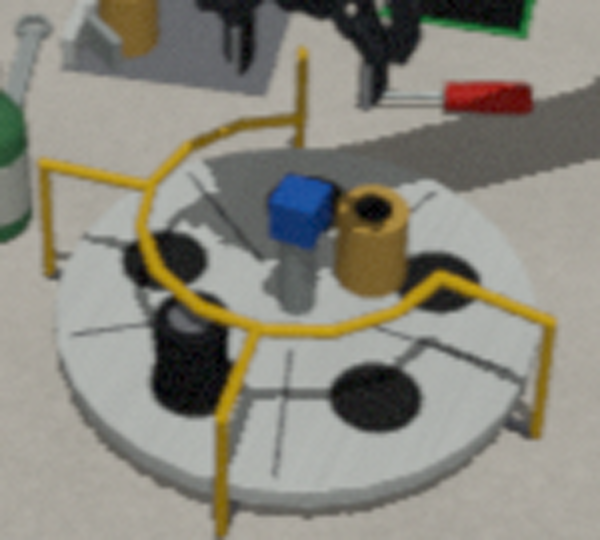

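```bash
python3 -m handwheel '{"translation":[[0,0,0],[0,0,0],[0,0,0],[0,0,0],[0,0,0],[0.03,0,0],[0.03,0,0],[0,0,0]],"rot":[[0,0,7.4],[0,0,7.4],[0,0,7.4],[0,0,7.4],[0,0,7.3],[0,0,0],[0,0,0],[0,0,0]],"fingers":[0.08,0.08,0.08,0.08,0.08,0.08,0.08,0.08]}'
python3 - <<'E'
from h import *
st();s=snapshot("side");X=w(s,(303,261.2),.09);print(X)
go(.4695,.259,.066);lev(124.1)
E
```

```text
time_s: 60.25
tcp_pos: [0.4638, 0.2559, 0.205]
tool_rot: [0.917, -2.997, -0.003]
contact_force: [-0.1, 0.3, -0.6]
width: 0.08
grasp_force: 0.0
60.25 [0.4638 0.2559 0.205 ] [ 0.917 -2.997 -0.003] [-1.31  0.3   0.89  1.87 -0.27  1.1   1.84] [-0.1  0.3 -0.6] 0.08 0.0
[0.46802042 0.26039568 0.09      ]
shift [-0.0044 -0.0016  0.1397]
toolx [-0.828 -0.56   0.003] tooly yaw 124.07 z [-0.005  0.001 -1.   ]
level rot deg [ 0.2  -0.19 -0.03]
```

```bash
python3 -m handwheel '{"translation":[[-0.003,0,0.03],[0,0,0.04],[0,0,0.04],[0,0,0.02],[0,0,0.006],[0,0,0],[0,0,0],[0,0,0]],"rot":[[0,0,0],[0,0,0],[0,0,0],[0,0,0],[0,0,0],[0,0,0],[0,0,0],[0,0,0]],"fingers":[0.08,0.08,0.08,0.08,0.08,0.06,0.04,0.04]}' 40
python3 -m handwheel '{"translation":[[0,0,0],[0,0,-0.01],[0,0,-0.03],[0,0,-0.04],[0,0,-0.04],[0,0,-0.02],[0,0,0]],"rot":[[0,0,0],[0,0,0],[0,0,0],[0,0,0],[0,0,0],[0,0,0],[0,0,0]],"fingers":[0.04,0.04,0.04,0.04,0.04,0.04,0.04]}' 60
python3 - <<'E'
from h import *
st();lev(84.8)
E
```

```text
time_s: 61.1
tcp_pos: [0.4714, 0.2616, 0.0727]
tool_rot: [-0.92, 3.001, 0.005]
contact_force: [0.3, 0.7, 0.2]
width: 0.0488
grasp_force: 41.7
time_s: 61.8
tcp_pos: [0.472, 0.2613, 0.2146]
tool_rot: [-0.919, 2.998, 0.009]
contact_force: [-0.3, -0.6, -2.6]
width: 0.0477
grasp_force: 63.0
61.8 [0.472  0.2613 0.2146] [-0.919  2.998  0.009] [-1.31  0.31  0.89  1.84 -0.27  1.11  1.84] [-0.3 -0.6 -2.6] 0.0477 63.03540229797363
level rot deg [ 0.34  0.3  39.29]
```

```bash
python3 -m handwheel '{"translation":[[0,0,0],[0,0,0],[0,0,0],[0,0,0],[0,0,0],[-0.0226,-0.04,0],[-0.0226,-0.04,0],[-0.0226,-0.04,0]],"rot":[[0,0,7.8],[0,0,7.8],[0,0,7.9],[0,0,7.9],[0,0,7.9],[0,0,0],[0,0,0],[0,0,0]],"fingers":[0.04,0.04,0.04,0.04,0.04,0.04,0.04,0.04]}' 60
python3 -m handwheel '{"translation":[[-0.0226,-0.04,0],[-0.0226,-0.04,0],[-0.0226,-0.04,0],[-0.0226,-0.04,0],[-0.0226,-0.04,0],[-0.0226,-0.04,0],[0,0,0.03],[0,0,0]],"rot":[[0,0,0],[0,0,0],[0,0,0],[0,0,0],[0,0,0],[0,0,0],[0,0,0],[0,0,0]],"fingers":[0.04,0.04,0.04,0.04,0.04,0.04,0.04,0.04]}' 60
python3 - <<'E'
from h import *
st();go(.642,-.1155,.043);lev(84.8)
E
```

```text
time_s: 62.6
tcp_pos: [0.5258, 0.1339, 0.2093]
tool_rot: [-0.14, -3.135, -0.002]
contact_force: [-0.1, 1.1, -1.1]
width: 0.0476
grasp_force: 63.0
time_s: 63.4
tcp_pos: [0.6363, -0.1173, 0.1748]
tool_rot: [-0.149, -3.127, -0.005]
contact_force: [-1.1, 0.7, -3.8]
width: 0.0479
grasp_force: 63.1
63.4 [ 0.6363 -0.1173  0.1748] [-0.149 -3.127 -0.005] [-0.5   0.62  0.92  1.61 -0.52  1.18  2.01] [-1.1  0.7 -3.8] 0.0479 63.12564253807068
shift [-0.007   0.0019  0.1318]
toolx [-0.995  0.095  0.011] tooly yaw 84.55 z [-0.011  0.004 -1.   ]
level rot deg [ 0.16 -0.65 -0.25]
```

```bash
python3 -m handwheel '{"translation":[[-0.006,0.002,0.03],[0,0,0.04],[0,0,0.035],[0,0,0.012],[0,0,0.003],[0,0,0],[0,0,0]],"rot":[[0,-0.5,-0.2],[0,0,0],[0,0,0],[0,0,0],[0,0,0],[0,0,0],[0,0,0]],"fingers":[0.04,0.04,0.04,0.04,0.04,0.04,0.04]}' 60
python3 - <<'E'
from h import *
st();go(.642,-.1155,.043);lev(84.8)
E
```

```text
time_s: 64.1
tcp_pos: [0.6484, -0.115, 0.0625]
tool_rot: [0.136, 3.128, 0.002]
contact_force: [0.6, -0.5, -2.2]
width: 0.0479
grasp_force: 63.1
64.1 [ 0.6484 -0.115   0.0625] [1.360e-01 3.128e+00 2.000e-03] [-0.44  0.73  0.82  1.69 -0.63  0.99  2.09] [ 0.6 -0.5 -2.2] 0.0479 63.13690781593323
shift [ 0.0065 -0.0011  0.0194]
toolx [-0.996  0.087 -0.011] tooly yaw 85.01 z [ 0.011  0.001 -1.   ]
level rot deg [0.11 0.63 0.21]
```

```bash
python3 -m handwheel '{"translation":[[0.006,-0.001,0.008],[0,0,0.006],[0,0,0.002],[0,0,0],[0,0,0]],"rot":[[0,0.5,0.2],[0,0,0],[0,0,0],[0,0,0],[0,0,0]],"fingers":[0.04,0.04,0.04,0.04,0.04]}' 60
python3 - <<'E'
from h import *
st();go(.642,-.1155,.043);lev(84.8)
E
```

```text
time_s: 64.6
tcp_pos: [0.641, -0.1151, 0.0443]
tool_rot: [-0.143, -3.137, -0.003]
contact_force: [0.6, 0.3, -3.0]
width: 0.0476
grasp_force: 63.1
64.6 [ 0.641  -0.1151  0.0443] [-1.430e-01 -3.137e+00 -3.000e-03] [-0.43  0.75  0.8   1.71 -0.64  0.97  2.1 ] [ 0.6  0.3 -3. ] 0.0476 63.13836693763733
shift [-0.001  -0.0003  0.0013]
toolx [-0.996  0.091  0.001] tooly yaw 84.8 z [-0.001  0.002 -1.   ]
level rot deg [ 0.12 -0.06 -0.  ]
```

Touch down, slide in 22 mm, release, rise.

```bash
python3 -m handwheel '{"translation":[[0,0,0.001],[0,0,0.001],[0,0,0]],"rot":[[0,0,0],[0,0,0],[0,0,0]],"fingers":[0.04,0.04,0.04]}' 60
python3 -m handwheel '{"translation":[[-0.008,0,0],[-0.008,0,0],[-0.006,0,0],[0,0,0],[0,0,0]],"rot":[[0,0,0],[0,0,0],[0,0,0],[0,0,0],[0,0,0]],"fingers":[0.04,0.04,0.04,0.04,0.04]}' 40
python3 -m handwheel '{"translation":[[0,0,0],[0,0,0],[0,0,0],[0,0,-0.02],[0,0,-0.04],[0,0,-0.03],[0,0,0]],"rot":[[0,0,0],[0,0,0],[0,0,0],[0,0,0],[0,0,0],[0,0,0],[0,0,0]],"fingers":[0.055,0.06,0.062,0.062,0.062,0.062,0.062]}' 40
python3 - <<'E'
from h import *
st();go(.672-.0767,-.118+.007,.024);lev(84.8)
E
```

```text
time_s: 64.9
tcp_pos: [0.6412, -0.1152, 0.043]
tool_rot: [-0.143, -3.138, -0.004]
contact_force: [-1.0, 1.3, 2.7]
width: 0.0479
grasp_force: 63.8
time_s: 65.4
tcp_pos: [0.6642, -0.1177, 0.0429]
tool_rot: [0.142, 3.137, 0.002]
contact_force: [0.5, 0.2, 3.8]
width: 0.0478
grasp_force: 63.9
time_s: 66.1
tcp_pos: [0.6657, -0.1186, 0.1371]
tool_rot: [0.142, 3.131, 0.001]
contact_force: [0.2, -0.8, 0.8]
width: 0.0618
grasp_force: 0.0
66.1 [ 0.6657 -0.1186  0.1371] [1.420e-01 3.131e+00 1.000e-03] [-0.45  0.69  0.87  1.59 -0.57  1.13  2.03] [ 0.2 -0.8  0.8] 0.0618 0.0
shift [0.0717 0.0011 0.1126]
toolx [-0.996  0.091 -0.007] tooly yaw 84.79 z [ 0.007  0.001 -1.   ]
level rot deg [ 0.07  0.42 -0.01]
```

```bash
python3 -m handwheel '{"translation":[[0.036,0,0],[0.036,0.001,0],[0,0,0.03],[0,0,0.03],[0,0,0.03],[0,0,0.015],[0,0,0],[0,0,0]],"rot":[[0,0.4,0],[0,0,0],[0,0,0],[0,0,0],[0,0,0],[0,0,0],[0,0,0],[0,0,0]],"fingers":[0.03,0,0,0,0,0,0,0]}' 40
python3 - <<'E'
from h import *
st();go(.672-.036*.996,-.1182+.036*.0906,.024);lev(84.8)
E
```

```text
time_s: 66.9
tcp_pos: [0.5909, -0.1098, 0.0281]
tool_rot: [-0.143, -3.131, -0.003]
contact_force: [-0.2, -0.4, 0.9]
width: -0.0001
grasp_force: 0.0
66.9 [ 0.5909 -0.1098  0.0281] [-1.430e-01 -3.131e+00 -3.000e-03] [-0.46  0.7   0.8   1.84 -0.64  0.89  2.13] [-0.2 -0.4  0.9] -0.0001 0.0
shift [-0.0455 -0.001   0.0037]
toolx [-0.996  0.091  0.008] tooly yaw 84.78 z [-0.007  0.002 -1.   ]
level rot deg [ 0.1  -0.43 -0.02]
```

```bash
python3 -m handwheel '{"translation":[[-0.01,0,0.002],[-0.01,0,0],[-0.01,0,0],[-0.006,0,0],[-0.005,0,0],[-0.003,0,0]],"rot":[[0,0,0],[0,0,0],[0,0,0],[0,0,0],[0,0,0],[0,0,0]],"fingers":[0,0,0,0,0,0]}' 40 | grep -E 'tcp|contact'
python3 -m handwheel '{"translation":[[-0.001,0,0],[-0.001,0,0],[0,0,0]],"rot":[[0,0,0],[0,0,0],[0,0,0]],"fingers":[0,0,0]}' 40| grep -E 'tcp|contact'
python3 -m handwheel '{"translation":[[-0.001,0,0],[-0.001,0,0],[0,0,0]],"rot":[[0,0,0],[0,0,0],[0,0,0]],"fingers":[0,0,0]}' 40| grep -E 'tcp|contact'
python3 -m handwheel '{"translation":[[-0.001,0,0],[-0.001,0,0],[0,0,0]],"rot":[[0,0,0],[0,0,0],[0,0,0]],"fingers":[0,0,0]}' 40| grep -E 'tcp|contact'
```

```text
tcp_pos: [0.6342, -0.1136, 0.0252]
contact_force: [-2.3, 0.8, 1.6]
tcp_pos: [0.6356, -0.1138, 0.0251]
contact_force: [-3.4, -0.1, 1.7]
tcp_pos: [0.6361, -0.115, 0.0251]
contact_force: [-5.8, -2.0, 3.7]
tcp_pos: [0.6366, -0.1161, 0.0251]
contact_force: [-9.0, -1.7, 6.6]
```

```bash
python3 -m handwheel '{"translation":[[-0.002,0,0],[0,0,0]],"rot":[[0,0,0],[0,0,0]],"fingers":[0,0]}' 40| grep -E 'tcp|contact'
python3 -m handwheel '{"translation":[[-0.002,0,0],[0,0,0]],"rot":[[0,0,0],[0,0,0]],"fingers":[0,0]}' 40| grep -E 'tcp|contact'
python3 -m handwheel '{"translation":[[0.02,0,0],[0.03,0,0],[0.01,0,-0.03],[0,0,-0.04],[0,0,-0.04],[0,0,-0.04],[0.04,0,-0.02],[0.04,0,0]],"rot":[[0,0,0],[0,0,0],[0,0,0],[0,0,0],[0,0,0],[0,0,0],[0,0,0],[0,0,0]],"fingers":[0,0,0,0,0,0,0,0]}' 40
python3 - <<'E'
from h import *
st();s=snapshot("side");t=snapshot("top")
for c,S in(("side",s),("top",t)):
  for d in tip_of(c,"brass1"): print(c,round(d["conf"],2),np.round(d["point"],1),w(S,d["point"],0).round(4))
a=cv2.resize(s["img"][165:245,215:315,::-1],(400,320),interpolation=2);b=cv2.resize(t["img"][150:230,255:355,::-1],(400,320),interpolation=2)
cv2.imwrite("pics/nest.png",np.hstack([a,b]))
E
```

```text
tcp_pos: [0.6365, -0.1163, 0.025]
contact_force: [-13.1, -1.3, 10.6]
tcp_pos: [0.6365, -0.1164, 0.0249]
contact_force: [-18.0, -0.5, 14.0]
time_s: 69.6
tcp_pos: [0.5091, -0.1032, 0.1995]
tool_rot: [0.143, 3.138, 0.002]
contact_force: [0.3, -0.2, 1.1]
width: -0.0002
grasp_force: 0.0
69.6 [ 0.5091 -0.1032  0.1995] [1.430e-01 3.138e+00 2.000e-03] [-0.75  0.35  1.08  1.9  -0.35  1.09  1.94] [ 0.3 -0.2  1.1] -0.0002 0.0
side 0.65 [246.7 201.3] [ 0.6783 -0.129   0.    ]
side 0.51 [255.9 308. ] [0.5852 0.3589 0.    ]
side 0.49 [242.9 217.9] [ 0.6776 -0.033   0.    ]
side 0.18 [240.7 223.7] [ 0.6801 -0.0011  0.    ]
top 0.68 [317. 182.] [ 0.6781 -0.1147  0.    ]
top 0.59 [284.8 179.7] [ 0.6843 -0.0216  0.    ]
top 0.52 [211.5 157.8] [0.7479 0.1921 0.    ]
```

View pics/nest.png

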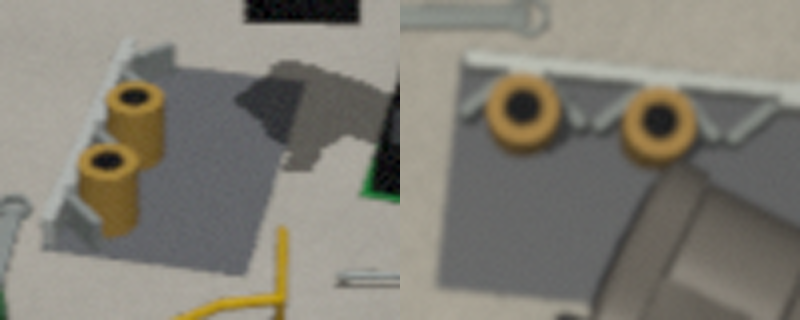

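Run:
```python
from h import *
nx=np.array([.996,-.0906]);ny=np.array([.0906,.996])
for cam,boxes in(("top",[(270,166,302,192),(306,170,334,196)]),("side",[(232,198,252,212),(239,184,258,196)])):
  s=snapshot(cam);C=[]
  for x0,y0,x1,y1 in boxes:
    im=cv2.resize(s["img"][y0:y1,x0:x1],None,fx=10,fy=10,interpolation=cv2.INTER_CUBIC)
    g=cv2.cvtColor(im,cv2.COLOR_RGB2GRAY); m=(g<60).astype(np.uint8)
    n,l,t,ce=cv2.connectedComponentsWithStats(m); 
    i=min(range(1,n),key=lambda i:np.hypot(*(ce[i]-np.array(m.shape[::-1])/2))if t[i,4]>300 else 1e9)
    p=(ce[i]+.5)/10-.5+[x0,y0]; X=w(s,p,.06)[:2]; C.append(X); print(cam,t[i],p.round(2),X.round(4),"along",(X@nx).round(4),(X@ny).round(4))
  d=C[0]-C[1];print(cam,"spacing x,y",(d@nx).round(4),(d@ny).round(4))
```

```text
top [ 117   71   79   74 4578] [285.26 176.29] [ 0.6816 -0.0228] along 0.6809 0.039
top [ 102   65   78   77 4666] [319.57 179.7 ] [ 0.6726 -0.1173] along 0.6805 -0.0559
top spacing x,y 0.0004 0.095
side [  63   54   71   40 2170] [241.37 204.79] [ 0.6798 -0.0233] along 0.6792 0.0384
side [  63   36   66   35 1798] [248.1  188.79] [ 0.671 -0.118] along 0.679 -0.0567
side spacing x,y 0.0002 0.0951
```

```bash
python3 -c "
from cell import robot
print(robot.finish_job())"
```

```text
the job is handed in; nothing more can be done
None
```

I handed the job in at about 70 s of the 210 s: the top tray is square on the green pad, the reject stands upright in one of its pockets, and both brass housings present are pushed home in adjacent seats (one was knocked aside mid-run and recovered). The black housing is still on the carousel, and one carry came within about 2 cm above the solvent bottle without touching it.

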